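Load the bayonet-covered parts washing pot

TASK

Lift the small pump off the washing pot's cover and stand it upright in the middle of the bench scale's plate. Then press the cover down, twist it a quarter turn anticlockwise to free it (do not force it round without pressing), and lay it grip-up on the black rubber mat; put every brass pipe nipple down into the pot, well below its mouth, then refit the cover, pressing it down and twisting it clockwise until it is locked and has sprung back up. Never tip the pump over, and leave the other things on the bench where they are.

Things in the scene. Friction and masses are not known exactly. Their poses are not given: they have to be found in the camera images.
- pot: Aluminium washing pot fixed to the bench, 114 mm across, round bore 103 mm. Origin: centre of its underside on the bench, z up; inner floor at 10 mm with a 15 mm cone in its middle. A black sprung seal ring forms its mouth, top at 115 mm. Outside that stand two dark steel bayonet lugs, 180 deg apart, at +x and -x, 60 to 77 mm from the axis, tops at 131 mm.
- pot_lug (a point): Underside of the lug's roof on the pot's +x side, 66 mm out, 125 mm up. Angles anticlockwise from above from this point: solid stop -20 to -11 deg; roof -11 to 45; under the roof a lip hangs to 117.5 mm up at 14 to 24; open gap 45 to 107; solid stop 107 to 115. Same again 180 deg on. A cover ear is locked when centred at about 0 deg, between stop and lip.
- pot_gap (a point): Middle of the open gap, 66 mm from the pot's axis, 80 deg anticlockwise of its +x axis, 116 mm up: cover ears go in and out here (ear centre anywhere from 56 to 97 deg, or 180 deg on).
- seal (a joint): Travel of the sprung seal ring, m: 0 up, 0.010 fully pressed. It starts to give at about 11 N and takes 16 N fully pressed, the cover's own 2.5 N included.
- cover: Bayonet cover, 0.25 kg, same when turned half round. Origin: centre of its flat underside, z up. Tapered spigot 92 to 99 mm across, 8 mm deep; disc 114 mm across, 8 to 18 mm up; two ears at +x and -x reach 70 mm out (18 mm wide, 9 to 17 mm up); bar grip on top. On the seal ring its origin is 107 mm above the pot's. Locked: x along the pot's x, either way round, sprung up.
- cover_grip (a point): Point on the cover's axis, 40 mm above its origin, on its black bar grip: 66 mm long along cover x, 16 mm thick, 18 to 48 mm up. To free: press down over 6.5 mm (8.5 is good), keep pressed, turn anticlockwise 80 deg, lift. To lock: put on with cover x 80 deg anticlockwise of pot x (or 180 deg on), press as before, turn clockwise to the stop, let it spring up.
- pump: Small steel pump, 0.45 kg, standing on the cover astride its grip. Origin: midway between the feet's undersides; x along the motor, z up. Foot rails 70 mm long, outer edges at 38 mm each side; channel 48 mm wide, 37 high; motor 54 mm across, 126 long; brass nozzle reaches 93 mm at +x, 108 mm up. Black terminal box on top, centred: 44 mm (x) by 32 mm (y), 91 to 123 mm up.
- scale_top (a point): Centre of the top of the bench scale's steel plate (plate 220 x 200 mm, 52 mm above the bench); its x axis is the scale's. The scale is fixed, left or right of the pot.
- mat_top (a point): Centre of the top of the black rubber mat, 180 x 180 mm, 4 mm thick, fixed on the bench on the other side of the pot from the scale.
- nipple1: Brass pipe nipple on the bench: round barrel 22 mm across, 64 mm long along x, with a square collar 28 x 28 mm, 24 mm long, at its middle. Origin: middle of the collar's flat that is underneath at the start; z runs from it through the barrel's axis, 14 mm on. 0.12 kg. Two to four are present; None: absent or held.
- nipple2: Brass pipe nipple on the bench: round barrel 22 mm across, 64 mm long along x, with a square collar 28 x 28 mm, 24 mm long, at its middle. Origin: middle of the collar's flat that is underneath at the start; z runs from it through the barrel's axis, 14 mm on. 0.12 kg. Two to four are present; None: absent or held.
- nipple3: Brass pipe nipple on the bench: round barrel 22 mm across, 64 mm long along x, with a square collar 28 x 28 mm, 24 mm long, at its middle. Origin: middle of the collar's flat that is underneath at the start; z runs from it through the barrel's axis, 14 mm on. 0.12 kg. Two to four are present; None: absent or held.
- nipple4: Brass pipe nipple on the bench: round barrel 22 mm across, 64 mm long along x, with a square collar 28 x 28 mm, 24 mm long, at its middle. Origin: middle of the collar's flat that is underneath at the start; z runs from it through the barrel's axis, 14 mm on. 0.12 kg. Two to four are present; None: absent or held.
- battery: black tool battery pack 75 x 60 x 61 mm standing by the pot; bystander
- can: grey can, 58 mm across, 110 mm tall, standing by the pot; bystander
- screwdriver: screwdriver 190 mm long lying on the bench; bystander
- wrench: wrench 180 mm long lying on the bench; bystander
- meter: grey handheld meter 150 x 75 x 34 mm lying towards the back; bystander
- mug: white mug 80 mm across, 90 mm tall, towards the back; bystander
Not all that is in view belongs to the job. Leave any pink or red look-alike of the nipple1 alone. Leave any pink look-alike of the nipple2 alone.

How it is judged:
By the outcome, as a careful person would: the job done as asked, in the order asked, and still so for the second after the job is handed in, with the robot touching nothing.
Of nipple1, nipple2, nipple3, nipple4 only 2 to 4 are there at a start; the rules pass over those that are not, and their reading is None.
At some moment in a run one of nipple1, nipple2, nipple3, nipple4 may be knocked a few centimetres aside while the robot is not near it.
It also fails if it takes over 210 s, if anything falls off the work surface, if the arm or the gripper's body presses on something with over 40 N, if the wrist force passes 120 N, or if a joint passes its speed limit or range.

ROBOT

A 7-joint arm with a two-finger parallel gripper is mounted at the origin on the work surface. World frame = base frame: x ahead of the robot, y to its left, z up, the work surface at z = 0. Lengths are in mm, angles in rad, forces in N, time in s.
With the tool pointing down it reaches from about 425 to 975 mm from the base axis. Payload 16.7 kg.
Tool frame: the origin (TCP) lies on the front face of the gripper's body, between the roots of the fingers; the fingertips stand 73 mm ahead of it and the grasp point (between the pads) lies 54 mm ahead of it; y points along the fingers, x is the direction in which the jaws open and shut, and the axes are right-handed (so a half turn about y gives the same grasp; the last joint's range is limited). The gripper opens to 85 mm and grips with 20 to 120 N. Pads are 22 mm wide; open, the fingers measure 114 mm over their backs; the gripper's body (76 mm by 85 mm) begins 54 mm behind the grasp point. The pads swing forward as they close: fully open they stand 13 mm farther back than shut.
Start: joints at [1.101, 0.426, 0.074, 1.606, -0.034, 1.111, -0.067], TCP at [212.812, -640.54, 303.902] pointing down, gripper open.
Joint ranges: [-2.85, 2.85], [-0.5, 2.14], [-1.23, 1.37], [0.21, 2.46], [-1.02, 4.16], [0.16, 2.05], [-2.73, 2.73]. Speed limits (rad/s): [1.89, 1.89, 2.39, 2.39, 3.01, 3.01, 3.01].

INTERFACE

Orientations are given as a unit quaternion [w, x, y, z].
In Python, from workcell import get_state, capture, sign_off gives the robot as it stands.
- The arm moves only by the tool drive_tool, never from a script. Its argument "targets" is a list of rows, each an object with "dp": the shift along the tool's x, y, z in units of 0.03 m (1.0 is 0.03 m), a list of three; "turn": the turn, a rotation vector about the tool's x, y, z in units of 2 pi rad (1.0 is 2 pi rad), a list of three. In form: [{"dp": [dx, dy, dz], "turn": [wx, wy, wz]}, ...]. A call has 1 to 8 rows; each row shifts and turns the pose as measured when the row begins, along the tool's axes as they then stand; what a row does not reach is not made up. A row lasts 1/8 s, in which the tool goes at most 62.5 mm and 10.7 degrees, less where a joint would pass 70% of its speed; a pose out of reach is approached as far as the arm can. A call with a number of a shift or a turn outside -1 to 1 is refused whole. A call with a gripper value outside its range is refused whole. "claw" is the opening, from 0 (shut) to 1 (fully open), set as the call begins (left out, the last holds). The fingers move at their own pace and stop on an object; the grip force is fixed at half the most. Time passes only in rows, so rows that do not move let the fingers close. It gives the time, the measured TCP pose, the force and the opening at its end, in the units of the state.
- get_state(): the state, without advancing time (a new reading comes with each control period).
- capture(name): name is "scene" or "top" or "wrist"; returns a dict with "pixels" (400x640x3 uint8, red, green, blue), "intrinsics" (3x3 intrinsics, pixels), "rvec" (rotation vector, rad) and "tvec" (3), from world to camera coordinates, as OpenCV has them. Camera axes: x right, y down, z forward; pixel columns grow to the right and rows downward; lengths in mm; the calibration is good to about 2 mm. A picture is of the moment at which its call begins. There is no depth.
- sign_off(): hands the job in, once; it reports no verdict.
The state is a dict: "time_s": time; "qpos": joint angles; "joint_velocities": joint speeds; "effort": joint torques, N m; "tool_pos": TCP position; "eef_rot": TCP orientation; "wrist_force": force on the tool from outside, world axes, zero at the start; "ft_torque": the same for the moment, N m; "width": finger opening in mm.
Only numpy, scipy, OpenCV 4.12 (cv2) and the standard library are available. Lean on these libraries where they do the work, as an engineer would, in place of code of your own. Each camera call takes 0.05 s, during which the arm holds its last target. There are 200 camera calls.

## Working session

There is one attempt and no reset: what is moved stays moved. The work goes in short steps, Python scripts to look and compute and a tool call to move; the robot and the scene stay as the last step left them, time stands still between calls to the robot, and variables do not carry over. Pictures are saved under pics/ and viewed, about 12 in all and at most 16, crops included, and the job is handed in when it is done.

Besides the shell and the picture viewer there is one more tool, called as name(argument=value, ...), one argument or row to a line, values as JSON. drive_tool: Moves the arm, as the interface text tells. Shifts and turns lie within -1 to 1; 1 stands for 0.03 m of shift or 2 pi rad of turn. Its arguments: {"type":"object","properties":{"targets":{"type":"array","items":{"type":"object","properties":{"dp":{"type":"array","items":{"type":"number"}},"turn":{"type":"array","items":{"type":"number"}}}}},"claw":{"type":"number"}},"required":["targets"]}

```bash
ls; mkdir -p pics; cat > h.py <<'E'
import numpy as np, cv2, sys
from scipy.spatial.transform import Rotation as R
from workcell import get_state, capture, sign_off
def cap(n,save=None):
    c=capture(n); p=np.array(c["pixels"],dtype=np.uint8); c["bgr"]=p[:,:,::-1].copy()
    c["K"]=np.array(c["intrinsics"],float); c["Rm"]=cv2.Rodrigues(np.array(c["rvec"],float))[0]; c["t"]=np.array(c["tvec"],float).ravel()
    if save: cv2.imwrite("pics/"+save,c["bgr"])
    return c
def ray(c,u,v,z):
    d=c["Rm"].T@np.linalg.solve(c["K"],[u,v,1.0]); o=-c["Rm"].T@c["t"]
    return o+d*(z-o[2])/d[2]
def proj(c,P):
    return cv2.projectPoints(np.array(P,float).reshape(-1,3),np.array(c["rvec"],float),c["t"],c["K"],None)[0].reshape(-1,2)
def rot(s=None):
    s=s or get_state(); q=np.array(s["eef_rot"]); return R.from_quat(q[[1,2,3,0]])
def crop(c,u0,v0,u1,v1,f,name):
    cv2.imwrite("pics/"+name,cv2.resize(c["bgr"][v0:v1,u0:u1],None,fx=f,fy=f,interpolation=cv2.INTER_CUBIC))
def go(pos,yaw=None):
    "rows needed: world delta to tool units; yaw = desired world angle of tool x (rad), mod pi"
    s=get_state(); r=rot(s); d=np.array(pos,float)-s["tool_pos"]
    M=r.as_matrix(); print("pos",np.round(s["tool_pos"],1),"yaw",round(np.degrees(np.arctan2(M[1,0],M[0,0])),1),"z",np.round(M[:,2],3),"F",np.round(s["wrist_force"],1),"w",round(s["width"],1),"t",s["time_s"])
    print("d tool units",np.round(r.inv().apply(d)/30,3))
E
python3 - <<'E'
from h import *
a=cap("scene","s0.png");b=cap("top","t0.png");w=cap("wrist","w0.png")
go([0,0,0])
for c in(a,b,w): print(c["K"].round(1).tolist(),(-c["Rm"].T@c["t"]).round(0), c["Rm"].round(2).tolist())
print(get_state())
E
```

```text
pics
pos [ 212.7 -640.3  303.4] yaw -71.6 z [ 0.949  0.315 -0.   ] F [0.3 0.5 0.1] w 85.5 t 0.15
d tool units [-2.2482e+01  1.0135e+01  1.0000e-03]
[[392.4, 0.0, 314.8], [0.0, 392.4, 200.5], [0.0, 0.0, 1.0]] [1161. -782.  893.] [[0.78, 0.63, 0.01], [0.4, -0.48, -0.78], [-0.49, 0.61, -0.62]]
[[417.9, 0.0, 321.3], [0.0, 417.9, 198.3], [0.0, 0.0, 1.0]] [ 407.  -17. 1117.] [[-0.01, -1.0, -0.0], [-0.99, 0.01, -0.14], [0.14, 0.0, -0.99]]
[[327.0, 0.0, 325.2], [0.0, 327.0, 200.5], [0.0, 0.0, 1.0]] [ 291. -614.  372.] [[0.32, -0.95, -0.0], [-0.9, -0.3, 0.32], [-0.3, -0.1, -0.95]]
{'time_s': 0.15, 'qpos': array([ 1.10050467,  0.42660913,  0.07389008,  1.60645315, -0.03409486,
        1.11079505, -0.06709825]), 'joint_velocities': array([ 0.00017517, -0.00033809,  0.00043629, -0.0027803 , -0.00046655,
        0.00019344, -0.00026338]), 'effort': array([ 3.97188094e-03, -9.50309157e+01,  3.76325905e+00, -4.63761413e+01,
        1.93440827e-02,  7.61686941e-03, -4.42906776e-05]), 'tool_pos': array([ 212.72674998, -640.34984142,  303.36159884]), 'eef_rot': array([ 0.57360719, -0.57324153,  0.41404883, -0.41343985]), 'wrist_force': array([0.27870032, 0.5135877 , 0.06259477]), 'ft_torque': array([ 0.02508827, -0.06626187,  0.00430109]), 'width': 85.48335400148977}
```

View pics/s0.png

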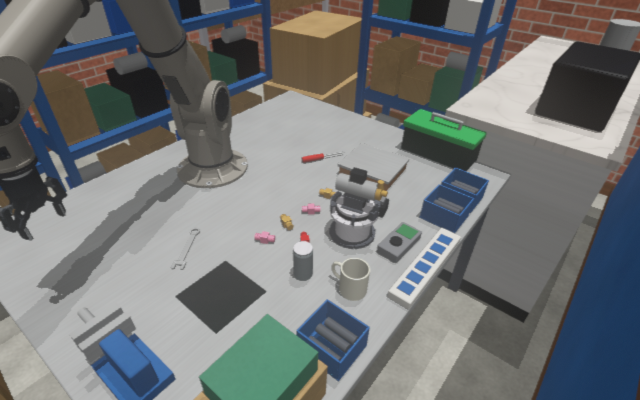

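View pics/t0.png

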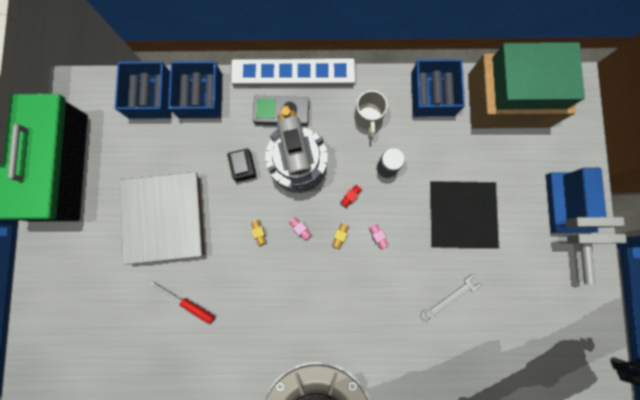

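Top view: pot with pump at (297,158), nozzle (288,110). The scale is at (162,218) and the mat at (464,214). Yellow/brass nipples are at (258,232) and (341,236). The look-alikes are pink at (300,228) and (379,237) and red at (351,196), so I leave those alone. One enlarged crop will confirm this.

```bash
python3 - <<'E'
import cv2,numpy as np
b=cv2.imread("pics/t0.png");a=cv2.imread("pics/s0.png")
x=cv2.resize(b[95:265,220:420],None,fx=3.5,fy=3.5,interpolation=3)
y=cv2.resize(a[155:255,245:405],None,fx=5,fy=5,interpolation=3)
cv2.imwrite("pics/t0c.png",x);cv2.imwrite("pics/s0c.png",y)
E
```

```text
(no output)
```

View pics/t0c.png

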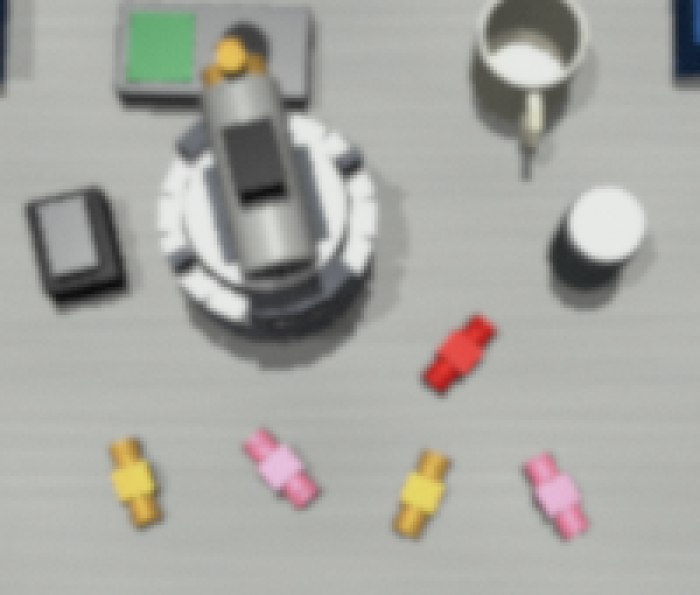

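View pics/s0c.png

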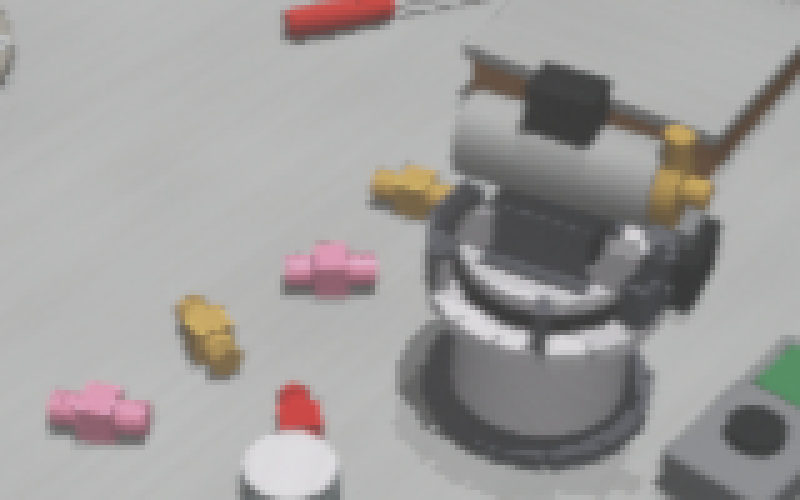

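The crops confirm two brass nipples and three pink or red decoys. The pump box is at about (292,141) in the top view. Next I measure the pump, scale, mat and nipples.

```bash
python3 - <<'E'
from h import *
b=cap("top");im=b["bgr"];g=cv2.cvtColor(im,cv2.COLOR_BGR2GRAY);hsv=cv2.cvtColor(im,cv2.COLOR_BGR2HSV)
def big(m,near=None):
    cs=cv2.findContours(m.astype(np.uint8),cv2.RETR_EXTERNAL,cv2.CHAIN_APPROX_NONE)[0]
    if near is not None: cs=[c for c in cs if cv2.contourArea(c)>8 and np.hypot(*(c.reshape(-1,2).mean(0)-near))<40]
    return max(cs,key=cv2.contourArea)
# terminal box top ray at z=248
m=np.zeros_like(g);m[125:157,278:308]=1
c=big((g<72)&(m>0)); r=cv2.minAreaRect(c);print("box",r, ray(b,*r[0],248).round(1),[ray(b,*p,248).round(0)[:2].tolist() for p in cv2.boxPoints(r)])
# mat
m=np.zeros_like(g);m[170:260,420:510]=1
r=cv2.minAreaRect(big((g<70)&(m>0)));P=np.array([ray(b,*p,4)[:2] for p in cv2.boxPoints(r)]);print("mat",P.mean(0),P.round(0).tolist())
# nipples
m=((hsv[:,:,0]>12)&(hsv[:,:,0]<32)&(hsv[:,:,1]>110)&(hsv[:,:,2]>80))
for n in((258,232),(341,236)):
    c=big(m,n);r=cv2.minAreaRect(c);P=np.array([ray(b,*p,20)[:2] for p in cv2.boxPoints(r)]);
    e=P-np.roll(P,-1,0);l=e[np.argmax(np.hypot(*e.T))];print("nip",n,P.mean(0).round(1),"axis deg",np.degrees(np.arctan2(l[1],l[0])).round(0),np.hypot(*e.T).round(0))
# other brass blobs
print([(tuple(int(v) for v in x.reshape(-1,2).mean(0)),cv2.contourArea(x)) for x in cv2.findContours(m.astype(np.uint8),0,1)[0] if cv2.contourArea(x)>10])
# scale plate: corners by eye (t0): 
for p in((121,178),(197,172),(202,256),(124,263)): print("scale",ray(b,*p,52).round(0))
E
python3 - <<'E'
import cv2,numpy as np
b=cv2.imread("pics/t0.png");g=cv2.cvtColor(b,6)
print(g[215,110:215].tolist());print(g[165:275,160].tolist())
E
```

```text
box ((290.076904296875, 133.61537170410156), (7.21110200881958, 12.75810432434082), 56.30992889404297) [672.3  49.8 248. ] [[671.0, 65.0], [687.0, 43.0], [673.0, 34.0], [658.0, 57.0]]
mat [ 520.53173199 -397.07009566] [[609.0, -313.0], [607.0, -491.0], [433.0, -479.0], [434.0, -305.0]]
nip (258, 232) [475.1 150.6] axis deg 7.0 [27. 62. 26. 62.]
nip (341, 236) [464.9 -63.9] axis deg 153.0 [62. 25. 62. 24.]
[((339, 235), 164.5), ((258, 232), 171.0), ((286, 112), 95.0), ((514, 98), 794.0)]
scale [617. 503.  52.]
scale [631. 307.  52.]
scale [415. 286.  52.]
scale [399. 483.  52.]
[178, 178, 178, 178, 178, 177, 178, 178, 177, 176, 175, 175, 182, 185, 187, 187, 189, 188, 187, 188, 189, 191, 192, 192, 194, 194, 193, 192, 192, 190, 191, 193, 196, 196, 195, 193, 194, 194, 194, 196, 196, 196, 195, 197, 194, 194, 195, 197, 198, 197, 196, 195, 194, 196, 198, 198, 199, 199, 200, 198, 199, 199, 200, 199, 198, 199, 199, 199, 202, 202, 203, 202, 203, 203, 202, 203, 205, 207, 206, 206, 207, 207, 206, 207, 207, 205, 203, 192, 158, 105, 59, 52, 68, 86, 114, 142, 154, 157, 160, 166, 176, 181, 182, 182, 182]
[174, 176, 177, 179, 177, 175, 177, 178, 177, 174, 174, 187, 196, 197, 196, 197, 197, 198, 197, 198, 199, 198, 198, 198, 198, 198, 198, 199, 198, 199, 198, 198, 198, 199, 198, 197, 196, 196, 196, 197, 196, 197, 196, 195, 196, 196, 196, 196, 195, 195, 196, 195, 195, 195, 195, 195, 195, 197, 195, 196, 196, 195, 196, 195, 196, 195, 195, 196, 195, 196, 195, 196, 195, 195, 195, 195, 195, 195, 195, 194, 194, 194, 194, 194, 194, 194, 193, 193, 192, 193, 193, 193, 192, 190, 175, 144, 116, 106, 114, 139, 165, 179, 180, 181, 179, 177, 176, 178, 178, 181]
```

drive_tool(
  targets=[
    {"dp":[-0.77,-0.4,0.97],"turn":[0,0,0]},
    {"dp":[-0.77,-0.4,0.97],"turn":[0,0,0]},
    {"dp":[-0.77,-0.4,0.97],"turn":[0,0,0]},
    {"dp":[-0.77,-0.4,0.97],"turn":[0,0,0]},
    {"dp":[-0.77,-0.4,0.97],"turn":[0,0,0]},
    {"dp":[-0.77,-0.4,0.97],"turn":[0,0,0]},
    {"dp":[-0.77,-0.4,0.97],"turn":[0,0,0]},
    {"dp":[-0.77,-0.4,0.97],"turn":[0,0,0]},
  ],
  claw=1,
)

```text
time_s: 1.2
tool_pos: [378.0, -385.5, 400.1]
eef_rot: [0.573, -0.572, 0.417, -0.413]
wrist_force: [0.3, -0.6, -0.0]
width: 85.0
```

drive_tool(
  targets=[
    {"dp":[-0.83,0,1],"turn":[0,0,0]},
    {"dp":[-0.83,0,1],"turn":[0,0,0]},
    {"dp":[-0.83,0,1],"turn":[0,0,0]},
    {"dp":[-0.83,0,1],"turn":[0,0,0]},
    {"dp":[-0.83,0,1],"turn":[0,0,0]},
    {"dp":[-0.83,0,1],"turn":[0,0,0]},
    {"dp":[-0.83,0,1],"turn":[0,0,0]},
  ],
)

```text
time_s: 2.08
tool_pos: [527.0, -146.7, 401.5]
eef_rot: [0.572, -0.572, 0.416, -0.415]
wrist_force: [-0.2, -1.0, -0.6]
width: 85.4
```

drive_tool(
  targets=[
    {"dp":[-0.83,0,1],"turn":[0,0,0]},
    {"dp":[-0.83,0,1],"turn":[0,0,0]},
    {"dp":[-0.83,0,1],"turn":[0,0,0]},
    {"dp":[-0.83,0,1],"turn":[0,0,0]},
    {"dp":[-0.83,0,0.8],"turn":[0,0,0]},
    {"dp":[0,0,0],"turn":[0,0,0]},
  ],
)

```text
time_s: 2.82
tool_pos: [628.4, 24.8, 400.6]
eef_rot: [0.573, -0.573, 0.416, -0.413]
wrist_force: [-0.8, -0.3, 0.2]
width: 85.5
```

```bash
python3 - <<'E'
from h import *
w=cap("wrist","w1.png");go([663,46,410]);print(get_state()["qpos"].round(2)); print(proj(w,[[663,46,248]]))
E
```

```text
pos [628.1  23.1 400.6] yaw -71.9 z [ 0.95   0.311 -0.002] F [ 0.2 -0.4 -0.1] w 85.2 t 2.875
d tool units [-0.364 -0.316  1.343]
[ 0.16  0.31 -0.38  1.57  0.12  1.28 -1.49]
[[313.04287955 156.82597345]]
```

View pics/w1.png

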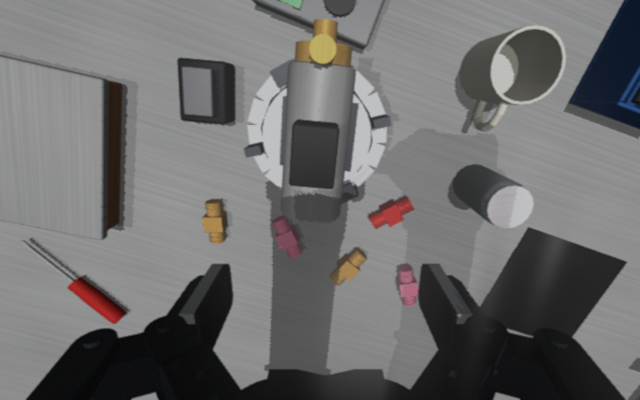

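Wrist view: the pump's motor is nearly upright in the image and its box top is around (314,155). Both brass nipples are visible at (214,220) and (348,267).

```bash
python3 - <<'E'
from h import *
w=cap("wrist");g=cv2.cvtColor(w["bgr"],6)
m=np.zeros_like(g);m[100:200,270:360]=1
print(g[100:200:4,315].tolist());print(g[150,280:352].tolist())
mm=((g<52)&(m>0)).astype(np.uint8)
c=max(cv2.findContours(mm,0,1)[0],key=cv2.contourArea);r=cv2.minAreaRect(c);print(r,cv2.boxPoints(r).round(1).tolist())
P=np.array([ray(w,*p,248)[:2] for p in cv2.boxPoints(r)]);print(P.round(1).tolist(),P.mean(0))
E
```

```text
[166, 166, 165, 165, 164, 87, 44, 63, 61, 59, 60, 58, 57, 56, 53, 54, 51, 51, 49, 49, 48, 44, 140, 106, 68]
[82, 81, 84, 94, 102, 107, 109, 97, 69, 51, 54, 55, 56, 56, 57, 56, 56, 56, 56, 56, 56, 57, 57, 55, 56, 56, 56, 57, 56, 56, 56, 57, 57, 57, 56, 57, 56, 57, 57, 57, 56, 56, 57, 56, 57, 57, 57, 56, 57, 57, 57, 57, 53, 52, 70, 95, 102, 101, 98, 94, 91, 88, 83, 78, 74, 75, 78, 79, 77, 78, 96, 144]
((309.3770751953125, 169.3524627685547), (43.728763580322266, 30.8726863861084), 5.19442892074585) [[286.20001220703125, 182.6999969482422], [289.0, 152.0], [332.5, 156.0], [329.79998779296875, 186.6999969482422]]
[[639.3, 56.4], [660.7, 60.6], [667.5, 31.6], [646.1, 26.5]] [653.39512962  43.7849735 ]
```

```bash
python3 - <<'E'
from h import *
w=cap("wrist");g=cv2.cvtColor(w["bgr"],6)
m=np.zeros_like(g);m[100:192,270:345]=1
mm=((g<75)&(m>0)).astype(np.uint8)
mm=cv2.morphologyEx(mm,cv2.MORPH_OPEN,np.ones((9,9)))
c=max(cv2.findContours(mm,0,1)[0],key=cv2.contourArea);r=cv2.minAreaRect(c)
for z in(246,):
  P=np.array([ray(w,*p,z)[:2] for p in cv2.boxPoints(r)]);print(cv2.boxPoints(r).round(1).tolist(),P.round(1).tolist(),P.mean(0))
# edges per row
for v in(135,145,155,165,175,183):
  x=np.where(mm[v])[0];print(v,x.min(),x.max(),ray(w,x.min()-.5,v,248).round(1)[:2],ray(w,x.max()+.5,v,248).round(1)[:2])
for u in (300,310,320,330): 
  x=np.where(mm[:,u])[0];print(u,x.min(),x.max(),g[x.min()-3:x.min()+10,u])
# motor silhouette
for v in(75,90,105): print(v,g[v,275:365].tolist())
E
```

```text
[[284.29998779296875, 183.5], [287.6000061035156, 117.9000015258789], [334.0, 120.19999694824219], [330.70001220703125, 185.8000030517578]] [[637.5, 56.3], [681.8, 66.5], [690.0, 36.7], [646.1, 24.4]] [663.84396416  45.972141  ]
135 287 333 [671.1  64. ] [680.9  34. ]
145 287 332 [664.6  62.1] [674.3  32.5]
155 286 331 [657.9  60.9] [667.6  31. ]
165 286 330 [651.2  59. ] [660.8  29.5]
175 285 329 [644.1  57.7] [653.9  27.9]
183 289 328 [639.4  53.5] [648.2  26.7]
300 119 183 [139 126  73  41  41  42  46  52  57  62  62  62  62]
310 120 184 [162 137  76  40  40  41  46  52  59  63  62  62  62]
320 120 185 [142 136 109  61  40  41  42  46  53  60  63  63  62]
330 121 171 [131 126 101  59  42  40  43  46  54  62  64  64  63]
75 [95, 96, 96, 95, 96, 96, 96, 91, 84, 84, 92, 98, 103, 106, 110, 113, 117, 118, 121, 123, 122, 123, 126, 128, 130, 131, 133, 135, 137, 140, 141, 143, 145, 148, 151, 155, 158, 161, 163, 166, 168, 168, 166, 162, 159, 156, 153, 151, 148, 145, 143, 141, 137, 136, 135, 134, 132, 131, 130, 129, 128, 127, 125, 124, 123, 120, 117, 112, 109, 105, 102, 98, 96, 90, 84, 100,
[... 253 characters left out ...]
63, 166, 167, 167, 167, 164, 160, 157, 154, 151, 148, 145, 143, 141, 138, 135, 134, 134, 133, 133, 132, 130, 129, 129, 127, 126, 124, 123, 121, 115, 110, 107, 103, 101, 98, 94, 86, 78, 67, 64, 96, 147, 180, 191, 191, 191, 191, 191, 191, 191, 191, 191, 191, 192]
105 [192, 192, 189, 165, 117, 92, 87, 83, 88, 98, 103, 106, 110, 114, 116, 119, 121, 124, 125, 126, 129, 132, 133, 133, 134, 136, 138, 141, 142, 144, 147, 150, 153, 157, 160, 164, 166, 166, 166, 165, 162, 159, 155, 152, 149, 146, 143, 140, 137, 136, 135, 135, 134, 133, 132, 131, 130, 129, 128, 127, 125, 124, 123, 118, 112, 108, 105, 102, 99, 95, 89, 82, 78, 81, 85, 86, 86, 85, 87, 110, 153, 185, 192, 192, 184, 150, 108, 135, 178, 191]
```

drive_tool(
  targets=[
    {"dp":[0,0,0],"turn":[0,0.0144,0]},
    {"dp":[0,0,0],"turn":[0,0,0]},
    {"dp":[-0.25,0,0.64],"turn":[0,0,0]},
    {"dp":[-0.24,0,0.64],"turn":[0,0,0]},
    {"dp":[0,0.8,0],"turn":[0,0,0]},
    {"dp":[0,0,0],"turn":[0,0,0]},
  ],
)

```text
time_s: 3.72
tool_pos: [661.8, 37.7, 377.7]
eef_rot: [-0.552, 0.553, -0.441, 0.441]
wrist_force: [-0.1, -0.8, -0.1]
width: 85.7
```

```bash
python3 - <<'E'
from h import *
go([662.3,45.9,290])
E
```

```text
pos [661.8  37.7 377.7] yaw -77.2 z [ 0.975  0.221 -0.002] F [-0.1 -0.8 -0.1] w 85.7 t 3.725
d tool units [-0.268  2.923  0.081]
```

drive_tool(
  targets=[
    {"dp":[-0.27,0.7,0.08],"turn":[0,0,0]},
    {"dp":[0,0.8,0],"turn":[0,0,0]},
    {"dp":[0,0.8,0],"turn":[0,0,0]},
    {"dp":[0,0.5,0],"turn":[0,0,0]},
    {"dp":[0,0.1,0],"turn":[0,0,0]},
    {"dp":[0,0,0],"turn":[0,0,0]},
  ],
)

```text
time_s: 4.47
tool_pos: [663.8, 43.1, 295.3]
eef_rot: [0.554, -0.552, 0.439, -0.443]
wrist_force: [-0.4, -0.6, 0.1]
width: 85.3
```

```bash
python3 - <<'E'
from h import *
go([662.3,45.9,290])
E
```

```text
pos [663.8  43.1 295.3] yaw -77.1 z [0.975 0.223 0.005] F [-0.4 -0.6  0.1] w 85.3 t 4.475
d tool units [-0.102  0.177 -0.029]
```

drive_tool(
  targets=[
    {"dp":[-0.1,0.18,-0.03],"turn":[0,0,0]},
    {"dp":[-0.02,0,0],"turn":[0,0,0]},
  ],
)

```text
time_s: 4.72
tool_pos: [662.4, 46.7, 291.0]
eef_rot: [0.554, -0.552, 0.438, -0.443]
wrist_force: [0.0, 0.4, -0.1]
width: 85.6
```

drive_tool(
  claw=0.3,
  targets=[
    {"dp":[0,0,0],"turn":[0,0,0]},
    {"dp":[0,0,0],"turn":[0,0,0]},
    {"dp":[0,0,0],"turn":[0,0,0]},
    {"dp":[0,0,0],"turn":[0,0,0]},
  ],
)

```text
time_s: 5.22
tool_pos: [662.7, 46.8, 291.9]
eef_rot: [0.554, -0.552, 0.438, -0.444]
wrist_force: [-0.8, -0.5, 2.2]
width: 30.8
```

drive_tool(
  claw=0,
  targets=[
    {"dp":[0,0,0],"turn":[0,0,0]},
    {"dp":[0,0,0],"turn":[0,0,0]},
    {"dp":[0,-0.3,0],"turn":[0,0,0]},
    {"dp":[0,-0.6,0],"turn":[0,0,0]},
    {"dp":[0,0,0],"turn":[0,0,0]},
  ],
)

```text
time_s: 5.85
tool_pos: [662.1, 46.8, 320.2]
eef_rot: [0.554, -0.552, 0.438, -0.443]
wrist_force: [1.1, 0.8, -5.5]
width: 30.8
```

drive_tool(
  targets=[
    {"dp":[0,-0.8,0],"turn":[0,0,0]},
    {"dp":[0,-0.8,0],"turn":[0,0,0]},
    {"dp":[0,-0.6,0],"turn":[0,0,0]},
    {"dp":[-0.3,0,-0.05],"turn":[0,0,0]},
    {"dp":[-0.6,0,-0.1],"turn":[0,0,0]},
    {"dp":[-0.8,0,-0.15],"turn":[0,0,0]},
    {"dp":[-0.8,0,-0.15],"turn":[0,0,0]},
    {"dp":[-0.8,0,-0.15],"turn":[0,0,0]},
  ],
)

```text
time_s: 6.85
tool_pos: [617.8, 144.7, 382.7]
eef_rot: [-0.552, 0.554, -0.44, 0.442]
wrist_force: [0.6, -0.5, -4.8]
width: 31.3
```

drive_tool(
  targets=[
    {"dp":[-0.8,0,-0.15],"turn":[0,0,0]},
    {"dp":[-0.8,0,-0.15],"turn":[0,0,0]},
    {"dp":[-0.8,0,-0.15],"turn":[0,0,0]},
    {"dp":[-0.8,0,-0.15],"turn":[0,0,0]},
    {"dp":[-0.8,0,-0.15],"turn":[0,0,0]},
    {"dp":[-0.8,0,-0.15],"turn":[0,0,0]},
    {"dp":[-0.8,0,-0.15],"turn":[0,0,0]},
    {"dp":[-0.8,0,-0.15],"turn":[0,0,0]},
  ],
)

```text
time_s: 7.85
tool_pos: [526.0, 338.6, 374.0]
eef_rot: [-0.551, 0.559, -0.439, 0.436]
wrist_force: [0.1, 0.8, -5.6]
width: 30.7
```

drive_tool(
  targets=[
    {"dp":[-0.6,0,-0.15],"turn":[0,0,0]},
    {"dp":[-0.3,0,-0.15],"turn":[0,0,0]},
    {"dp":[0,0,0],"turn":[0,0,0]},
  ],
)

```text
time_s: 8.22
tool_pos: [507.1, 366.4, 372.4]
eef_rot: [-0.552, 0.561, -0.439, 0.434]
wrist_force: [0.5, -0.8, -4.8]
width: 30.9
```

```bash
python3 - <<'E'
from h import *
go([516,395,218]); b=cap("top","t1.png")
w=cap("wrist","w2.png"); s=cap("scene","s1.png")
x=np.vstack([cv2.resize(w["bgr"],None,fx=.72,fy=.72),cv2.resize(b["bgr"][80:280,60:380],None,fx=1.44,fy=1.44)]);cv2.imwrite("pics/m1.png",x);print(x.shape)
E
```

```text
pos [507.1 366.4 372.4] yaw -76.2 z [ 0.971  0.238 -0.014] F [ 0.5 -0.8 -4.8] w 30.9 t 8.225
d tool units [-0.87   5.137  0.585]
(576, 461, 3)
```

View pics/m1.png

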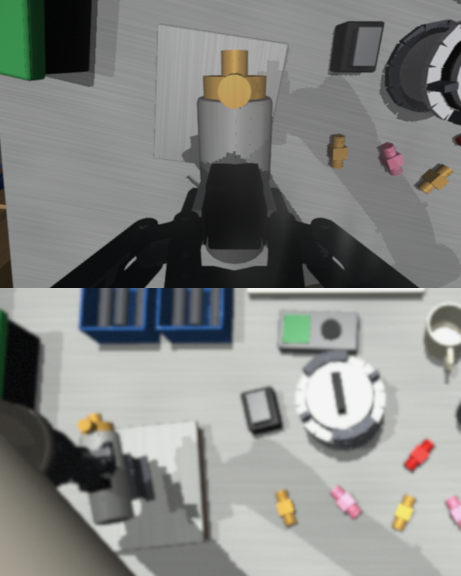

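drive_tool(
  targets=[
    {"dp":[-0.43,0,0.3],"turn":[0.0022,0,0]},
    {"dp":[-0.43,0,0.3],"turn":[0,0,0]},
    {"dp":[0,0.8,0],"turn":[0,0,0]},
    {"dp":[0,0.8,0],"turn":[0,0,0]},
    {"dp":[0,0.8,0],"turn":[0,0,0]},
    {"dp":[0,0.8,0],"turn":[0,0,0]},
    {"dp":[0,0.7,0],"turn":[0,0,0]},
    {"dp":[0,0,0],"turn":[0,0,0]},
  ],
)

```text
time_s: 9.38
tool_pos: [524.6, 399.3, 251.3]
eef_rot: [0.556, -0.555, 0.437, -0.439]
wrist_force: [0.3, 0.3, -4.7]
width: 31.3
```

```bash
python3 - <<'E'
from h import *
go([516,395,218]);print(rot().as_matrix().round(3)); t=cv2.imread("pics/t1.png"); 
E
```

```text
pos [524.6 399.3 251.3] yaw -76.5 z [0.972 0.233 0.003] F [ 0.3  0.3 -4.7] w 31.3 t 9.375
d tool units [ 0.072  1.108 -0.315]
[[ 0.233  0.003  0.972]
 [-0.972 -0.001  0.233]
 [ 0.002 -1.     0.003]]
```

drive_tool(
  targets=[
    {"dp":[0.07,0.4,-0.3],"turn":[0,0,0]},
    {"dp":[0,0.35,0],"turn":[0,0,0]},
    {"dp":[0,0,0],"turn":[0,0,0]},
    {"dp":[0,0.1,0],"turn":[0,0,0]},
    {"dp":[0,0.1,0],"turn":[0,0,0]},
    {"dp":[0,0,0],"turn":[0,0,0]},
  ],
)

```text
time_s: 10.12
tool_pos: [516.8, 395.9, 223.5]
eef_rot: [0.557, -0.553, 0.437, -0.439]
wrist_force: [0.6, 0.2, -5.0]
width: 31.2
```

```bash
python3 - <<'E'
from h import *
go([516,395,218]); s=get_state()
E
```

```text
pos [516.8 395.9 223.5] yaw -76.5 z [0.973 0.233 0.006] F [ 0.6  0.2 -5. ] w 31.2 t 10.125
d tool units [ 0.023  0.184 -0.035]
```

drive_tool(
  targets=[
    {"dp":[0,0.12,0],"turn":[-0.0008,0,0]},
    {"dp":[0,0,0],"turn":[0,0,0]},
  ],
)

```text
time_s: 10.38
tool_pos: [517.0, 395.9, 219.8]
eef_rot: [0.555, -0.555, 0.438, -0.438]
wrist_force: [0.1, -0.6, -5.0]
width: 30.7
```

drive_tool(
  targets=[
    {"dp":[0,0.06,0],"turn":[0,0,0]},
    {"dp":[0,0,0],"turn":[0,0,0]},
  ],
)

```text
time_s: 10.62
tool_pos: [517.3, 396.1, 219.1]
eef_rot: [0.556, -0.554, 0.438, -0.439]
wrist_force: [-0.1, -0.4, -5.1]
width: 31.3
```

drive_tool(
  targets=[
    {"dp":[0,0.06,0],"turn":[0,0,0]},
    {"dp":[0,0,0],"turn":[0,0,0]},
  ],
)

```text
time_s: 10.88
tool_pos: [517.7, 396.2, 219.2]
eef_rot: [0.556, -0.554, 0.437, -0.439]
wrist_force: [-0.3, -0.7, -5.6]
width: 31.0
```

drive_tool(
  targets=[
    {"dp":[0,0.06,0],"turn":[0,0,0]},
    {"dp":[0,0,0],"turn":[0,0,0]},
  ],
)

```text
time_s: 11.12
tool_pos: [518.1, 396.3, 219.0]
eef_rot: [0.557, -0.553, 0.437, -0.439]
wrist_force: [0.9, 0.2, -5.7]
width: 30.6
```

drive_tool(
  targets=[
    {"dp":[-0.03,0.12,0],"turn":[-0.0008,0,0]},
  ],
)

```text
time_s: 11.25
tool_pos: [519.1, 396.8, 218.6]
eef_rot: [0.555, -0.554, 0.437, -0.44]
wrist_force: [-11.9, -28.1, 67.8]
width: 31.2
```

drive_tool(
  targets=[
    {"dp":[0,0.12,0],"turn":[0,0,0]},
  ],
)

```text
time_s: 11.38
tool_pos: [520.0, 396.8, 218.7]
eef_rot: [0.556, -0.553, 0.437, -0.441]
wrist_force: [-15.6, -16.1, 52.8]
width: 31.1
```

drive_tool(
  targets=[
    {"dp":[0,-0.04,0],"turn":[0,0,0]},
  ],
)

```text
time_s: 11.5
tool_pos: [520.1, 396.8, 220.5]
eef_rot: [0.556, -0.553, 0.437, -0.441]
wrist_force: [-0.2, 0.1, -4.8]
width: 31.3
```

```bash
python3 - <<'E'
from h import *
go([516,395,218])
b=cv2.imread("pics/t0.png")
# refine plate edges in t0 by gradients
c=cap("top");g=cv2.cvtColor(b,6).astype(float)
def fitline(pts): return cv2.fitLine(np.array(pts,np.float32),cv2.DIST_HUBER,0,.01,.01).ravel()
L=[];
def edge(prof,sgn): 
    d=np.diff(prof)*sgn; return np.argmax(d)+.5
left=[(112+edge(g[v,112:132],1),v) for v in range(190,255,4)]
right=[(190+edge(g[v,190:210],-1),v) for v in range(185,250,4)]
top=[(u,166+edge(g[166:186,u],1)) for u in range(130,190,4)]
bot=[(u,252+edge(g[252:270,u],-1)) for u in range(130,195,4)]
ls=[fitline(p) for p in(left,top,right,bot)]
def X(a,b):
    A=np.array([[a[0],-b[0]],[a[1],-b[1]]]);t=np.linalg.solve(A,[b[2]-a[2],b[3]-a[3]]);return a[2]+t[0]*a[0],a[3]+t[0]*a[1]
P=[ray(c,*X(ls[i],ls[(i+1)%4]),52)[:2] for i in range(4)];P=np.array(P);print(P.round(1),P.mean(0),np.hypot(*(P-np.roll(P,-1,0)).T))
E
```

```text
pos [520.1 396.8 220.5] yaw -76.7 z [0.973 0.23  0.007] F [-0.2  0.1 -4.8] w 31.3 t 11.5
d tool units [ 0.026  0.082 -0.148]
[[611.9 505.8]
 [630.3 309.5]
 [415.5 288.5]
 [397.1 484.7]] [513.68216946 397.09759787] [197.1823799  215.80124545 197.0715122  215.82298255]
```

drive_tool(
  targets=[
    {"dp":[-0.05,-0.06,-0.22],"turn":[-0.001,0,0]},
    {"dp":[0,0,0],"turn":[0,0,0]},
  ],
)

```text
time_s: 11.8
tool_pos: [512.5, 396.7, 221.1]
eef_rot: [-0.554, 0.555, -0.438, 0.439]
wrist_force: [-0.4, -0.4, -5.3]
width: 30.9
```

```bash
python3 - <<'E'
from h import *
go([514,397,218])
E
```

```text
pos [512.5 396.7 221.1] yaw -76.7 z [ 0.973  0.23  -0.001] F [-0.4 -0.4 -5.3] w 30.9 t 11.8
d tool units [0.003 0.105 0.052]
```

drive_tool(
  targets=[
    {"dp":[0,0.07,0.02],"turn":[0,0,0]},
  ],
)

```text
time_s: 11.92
tool_pos: [513.0, 396.8, 218.8]
eef_rot: [-0.554, 0.555, -0.438, 0.439]
wrist_force: [-7.8, -10.6, 33.8]
width: 30.9
```

drive_tool(
  targets=[
    {"dp":[0,0.04,0],"turn":[0,0,0]},
  ],
)

```text
time_s: 12.05
tool_pos: [513.2, 396.9, 218.9]
eef_rot: [-0.554, 0.555, -0.438, 0.439]
wrist_force: [-8.9, -9.1, 31.4]
width: 31.2
```

drive_tool(
  claw=1,
  targets=[
    {"dp":[0,-0.01,0],"turn":[0,0,0]},
    {"dp":[0,0,0],"turn":[0,0,0]},
    {"dp":[0,0,0],"turn":[0,0,0]},
    {"dp":[0,0,0],"turn":[0,0,0]},
    {"dp":[0,-0.4,0],"turn":[0,0,0]},
    {"dp":[0,-1,0],"turn":[0,0,0]},
    {"dp":[0,-1,0],"turn":[0,0,0]},
    {"dp":[0,-1,0],"turn":[0,0,0]},
  ],
)

```text
time_s: 13.05
tool_pos: [513.1, 397.1, 324.3]
eef_rot: [-0.553, 0.556, -0.439, 0.439]
wrist_force: [-0.1, 1.1, 0.8]
width: 85.5
```

drive_tool(
  targets=[
    {"dp":[0.5,-1,0],"turn":[0,0,0]},
    {"dp":[1,-0.8,0],"turn":[0,0,0]},
    {"dp":[1,0,0],"turn":[0,0,0]},
    {"dp":[1,0,0],"turn":[0,0,0]},
    {"dp":[1,0,0],"turn":[0,0,0]},
    {"dp":[0,0,0],"turn":[0,0,0]},
  ],
)

```text
time_s: 13.8
tool_pos: [544.8, 263.3, 389.0]
eef_rot: [0.557, -0.553, 0.437, -0.439]
wrist_force: [-0.3, 0.4, -1.0]
width: 85.4
```

```bash
python3 - <<'E'
from h import *
go([640,25,350]);b=cap("top","t2.png");s=cap("scene","s2.png")
x=np.hstack([cv2.resize(b["bgr"][90:210,220:380],None,fx=3,fy=3,interpolation=2)[:330],cv2.resize(s["bgr"][130:240,290:400],None,fx=3,fy=3,interpolation=2)]);cv2.imwrite("pics/m2.png",x);print(x.shape)
E
```

```text
pos [544.8 263.3 389. ] yaw -76.6 z [0.973 0.232 0.006] F [-0.3  0.4 -1. ] w 85.4 t 13.8
d tool units [8.466 1.298 1.235]
(330, 810, 3)
```

View pics/m2.png

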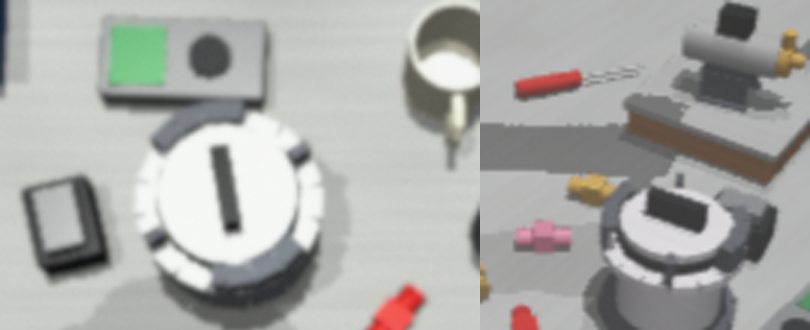

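Pump stands upright on the scale plate (s2 crop at (735,70)). The cover's grip bar runs (217,150)–(235,230) in the crop, with the lug roofs dark at the upper left and lower right.

drive_tool(
  targets=[
    {"dp":[0.9,0,0],"turn":[0,0,0]},
    {"dp":[1,0,0],"turn":[0,0,0]},
    {"dp":[1,0,0],"turn":[0,0,0]},
    {"dp":[1,0,0],"turn":[0,0,0]},
    {"dp":[1,0,0],"turn":[0,0,0]},
    {"dp":[1,0,0],"turn":[0,0,0]},
    {"dp":[1,0,0],"turn":[0,0,0]},
    {"dp":[0.9,0,0],"turn":[-0.001,0,0]},
  ],
)

```text
time_s: 14.9
tool_pos: [599.7, 45.6, 390.3]
eef_rot: [0.562, -0.558, 0.434, -0.43]
wrist_force: [0.6, 0.3, 0.7]
width: 85.3
```

drive_tool(
  targets=[
    {"dp":[0.2,0,0],"turn":[0,0,0]},
    {"dp":[0,0,0],"turn":[0,0,0]},
  ],
)

```text
time_s: 15.15
tool_pos: [601.4, 40.5, 390.3]
eef_rot: [0.562, -0.558, 0.434, -0.43]
wrist_force: [-0.3, -0.5, -0.6]
width: 85.0
```

```bash
python3 - <<'E'
from h import *
w=cap("wrist","w3.png");go([658,40,350]);g=cv2.cvtColor(w["bgr"],6)
u,v=proj(w,[[658,44,155]])[0].astype(int);print(u,v)
x0,y0=max(u-110,0),max(v-110,0);cr=g[y0:v+110,x0:u+110]
# grip: dark blob near the center
m=(cr<75).astype(np.uint8)
for c in cv2.findContours(m,0,1)[0]:
    if cv2.contourArea(c)>150: r=cv2.minAreaRect(c);print([np.round(q,1) for q in r],cv2.contourArea(c),np.array(r[0])+[x0,y0])
crop(w,x0,y0,u+110,v+110,2.5,"w3c.png");print(x0,y0)
E
```

```text
pos [601.4  40.8 390.4] yaw -75.3 z [0.967 0.254 0.002] F [-0.8  0.1 -0.5] w 85.4 t 15.2
d tool units [0.515 1.344 1.816]
339 122
[array([ 77.8, 208.3]), array([29.7, 28. ]), np.float64(70.3)] 311.0 [306.75112915 220.30316162]
[array([180.9, 179.5]), array([ 9.9, 45.3]), np.float64(60.0)] 235.5 [409.90896606 191.47558594]
[array([114.4, 167.9]), array([26. , 75.5]), np.float64(86.1)] 1010.0 [343.42678833 179.92019653]
[array([108.2, 106. ]), array([16.2, 72.3]), np.float64(5.7)] 1061.0 [337.15346527 117.96534729]
[array([ 9. , 69.5]), array([65., 18.]), np.float64(90.0)] 1037.5 [238.   81.5]
[array([125.1,   5.3]), array([52.8,  7. ]), np.float64(18.4)] 248.5 [354.05000305  17.34999943]
229 12
```

View pics/w3c.png

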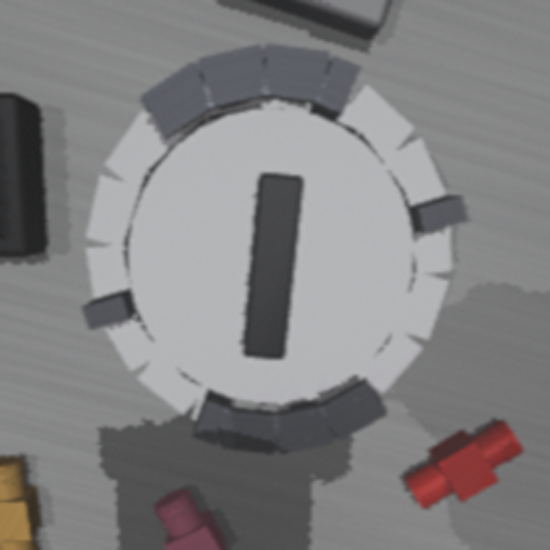

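```bash
python3 - <<'E'
from h import *
w=cap("wrist");g=cv2.cvtColor(w["bgr"],6)
m=np.zeros_like(g);m[70:165,310:365]=1
c=max(cv2.findContours(((g<80)&(m>0)).astype(np.uint8),0,1)[0],key=cv2.contourArea)
r=cv2.minAreaRect(c);P=np.array([ray(w,*p,155)[:2] for p in cv2.boxPoints(r)]);e=P-np.roll(P,-1,0);n=np.hypot(*e.T);l=e[np.argmax(n)]
print("grip",P.mean(0).round(1),n.round(1),np.degrees(np.arctan2(l[1],l[0])))
f=lambda x,y:(x/2.5+229-.3,y/2.5+12-.3)
a,b=ray(w,*f(440,212),131),ray(w,*f(108,310),131);print("stops mid",(a+b)/2,np.hypot(*(a-b)[:2]),np.degrees(np.arctan2(*(a-b)[1::-1]))%180-111)
E=[ray(w,*f(*q),125)[:2] for q in((130,245),(413,262),(277,105),(268,402))];print("disc",(E[0]+E[1])/2,(E[2]+E[3])/2, np.hypot(*(E[0]-E[1])),np.hypot(*(E[2]-E[3])))
E
```

```text
grip [660.3  47.1] [63.8 14.7 63.9 15.8] 10.075916471747757
stops mid [660.93058728  47.07398252 131.        ] 134.24006740838882 9.872569060488502
disc [663.8018958   47.25621952] [660.78447218  46.22484548] 112.27865343456952 114.19529135979089
```

```bash
python3 - <<'E'
from h import *
print(get_state()["qpos"].round(3)); go([660.5,47,300])
E
```

```text
[ 0.133  0.268 -0.374  1.648  0.094  1.243 -1.573]
pos [601.3  40.9 390.4] yaw -75.3 z [0.967 0.255 0.002] F [-0.8  0.7  0.5] w 85.3 t 15.25
d tool units [0.328 3.013 1.954]
```

drive_tool(
  targets=[
    {"dp":[0,0,0],"turn":[0,0.013,0]},
    {"dp":[0.1,0,0.9],"turn":[0,0,0]},
    {"dp":[0,0.8,0.9],"turn":[0,0,0]},
    {"dp":[0,0.8,0],"turn":[0,0,0]},
    {"dp":[0,0.8,0],"turn":[0,0,0]},
    {"dp":[0,0,0],"turn":[0,0,0]},
  ],
)

```text
time_s: 16.0
tool_pos: [655.5, 56.9, 317.8]
eef_rot: [0.546, -0.54, 0.454, -0.451]
wrist_force: [-0.6, -0.0, 0.6]
width: 85.3
```

```bash
python3 - <<'E'
from h import *
print(get_state()["qpos"].round(3)); go([660.5,47,207])
E
```

```text
[ 0.084  0.409 -0.354  1.613  0.142  1.143 -1.69 ]
pos [655.5  56.9 317.8] yaw -79.6 z [0.983 0.181 0.003] F [-0.6 -0.   0.6] w 85.3 t 16.0
d tool units [0.388 3.692 0.091]
```

drive_tool(
  targets=[
    {"dp":[0.39,0.8,0.09],"turn":[0,0.001,0]},
    {"dp":[0,0.9,0],"turn":[0,0,0]},
    {"dp":[0,0.9,0],"turn":[0,0,0]},
    {"dp":[0,0.7,0],"turn":[0,0,0]},
    {"dp":[0,0,0],"turn":[0,0,0]},
  ],
)

```text
time_s: 16.62
tool_pos: [662.7, 50.8, 222.8]
eef_rot: [0.548, -0.538, 0.453, -0.453]
wrist_force: [0.1, 0.3, -0.3]
width: 85.2
```

```bash
python3 - <<'E'
from h import *
go([660.5,47,204]);print(rot().as_matrix().round(3))
E
```

```text
pos [662.7  50.8 222.8] yaw -79.7 z [0.984 0.179 0.011] F [ 0.1  0.3 -0.3] w 85.2 t 16.625
d tool units [ 0.117  0.623 -0.1  ]
[[ 0.179  0.009  0.984]
 [-0.984  0.012  0.179]
 [-0.01  -1.     0.011]]
```

drive_tool(
  targets=[
    {"dp":[0.12,0.4,-0.1],"turn":[-0.0018,0,-0.0016]},
    {"dp":[0,0.2,0],"turn":[0,0,0]},
    {"dp":[0,0,0],"turn":[0,0,0]},
  ],
)

```text
time_s: 17.0
tool_pos: [661.3, 46.9, 206.0]
eef_rot: [0.543, -0.543, 0.452, -0.454]
wrist_force: [1.0, 0.1, 0.3]
width: 85.2
```

```bash
python3 - <<'E'
from h import *
go([660.5,47,204]);print(rot().as_matrix().round(3))
E
```

```text
pos [661.3  46.9 206. ] yaw -79.7 z [0.984 0.179 0.002] F [1.  0.1 0.3] w 85.2 t 17.0
d tool units [-0.007  0.066 -0.026]
[[ 0.179  0.002  0.984]
 [-0.984 -0.001  0.179]
 [ 0.001 -1.     0.002]]
```

Well aligned. I close on the bar now.

drive_tool(
  claw=0,
  targets=[
    {"dp":[0,0,0],"turn":[0,0,0]},
    {"dp":[0,0,0],"turn":[0,0,0]},
    {"dp":[0,0,0],"turn":[0,0,0]},
    {"dp":[0,0,0],"turn":[0,0,0]},
    {"dp":[0,0,0],"turn":[0,0,0]},
    {"dp":[0,0,0],"turn":[0,0,0]},
  ],
)

```text
time_s: 17.75
tool_pos: [661.8, 46.9, 207.3]
eef_rot: [0.543, -0.542, 0.452, -0.454]
wrist_force: [0.4, 0.3, -0.3]
width: 14.8
```

drive_tool(
  targets=[
    {"dp":[0,0.12,0],"turn":[0,0,0]},
  ],
)

```text
time_s: 17.88
tool_pos: [661.8, 47.0, 204.2]
eef_rot: [0.543, -0.542, 0.452, -0.454]
wrist_force: [-4.6, -1.3, 10.0]
width: 14.7
```

drive_tool(
  targets=[
    {"dp":[0,0.12,0],"turn":[0,0,0]},
  ],
)

```text
time_s: 18.0
tool_pos: [661.8, 47.0, 201.1]
eef_rot: [0.543, -0.542, 0.452, -0.454]
wrist_force: [-5.9, -0.7, 13.0]
width: 14.5
```

drive_tool(
  targets=[
    {"dp":[0,0.1,0],"turn":[0,0,0]},
  ],
)

```text
time_s: 18.12
tool_pos: [661.8, 47.0, 198.8]
eef_rot: [0.543, -0.542, 0.452, -0.455]
wrist_force: [-5.7, -2.0, 12.1]
width: 14.5
```

drive_tool(
  targets=[
    {"dp":[0,0.01,0],"turn":[0,-0.015,0]},
    {"dp":[0,0.01,0],"turn":[0,-0.015,0]},
  ],
)

```text
time_s: 18.38
tool_pos: [663.0, 47.3, 200.2]
eef_rot: [0.585, -0.582, 0.397, -0.401]
wrist_force: [-0.8, -0.8, 11.8]
width: 14.7
```

```bash
python3 - <<'E'
from h import *
go([661.8,47,198.8]);print(rot().as_matrix().round(3),get_state()["ft_torque"].round(2))
E
```

```text
pos [663.   47.3 200.2] yaw -68.7 z [0.932 0.363 0.007] F [-0.8 -0.8 11.8] w 14.7 t 18.375
d tool units [-0.004  0.046 -0.04 ]
[[ 0.363  0.008  0.932]
 [-0.932 -0.     0.363]
 [ 0.003 -1.     0.007]] [ 0.03  0.39 -0.45]
```

drive_tool(
  targets=[
    {"dp":[0,0.08,-0.05],"turn":[-0.0011,-0.015,0]},
    {"dp":[0,0.04,-0.02],"turn":[-0.0005,-0.018,0]},
  ],
)

```text
time_s: 18.62
tool_pos: [663.0, 47.1, 199.3]
eef_rot: [-0.622, 0.623, -0.333, 0.337]
wrist_force: [-1.1, -0.2, 12.9]
width: 14.6
```

```bash
python3 - <<'E'
from h import *
go([661.8,47,198.8]);print(rot().as_matrix().round(3),get_state()["ft_torque"].round(2))
E
```

```text
pos [663.   47.1 199.3] yaw -56.5 z [0.834 0.552 0.001] F [-1.1 -0.2 12.9] w 14.6 t 18.625
d tool units [-0.019  0.016 -0.034]
[[ 0.552  0.004  0.834]
 [-0.834 -0.004  0.552]
 [ 0.005 -1.     0.001]] [ 0.26  0.29 -0.41]
```

drive_tool(
  targets=[
    {"dp":[-0.02,0.05,-0.03],"turn":[0,-0.02,0]},
    {"dp":[0,0.04,-0.02],"turn":[-0.0005,-0.02,0]},
    {"dp":[0,0.04,0],"turn":[-0.0005,-0.02,0]},
  ],
)

```text
time_s: 19.0
tool_pos: [662.7, 47.4, 198.6]
eef_rot: [-0.673, 0.678, -0.206, 0.211]
wrist_force: [-9.8, 0.1, 12.5]
width: 15.0
```

```bash
python3 - <<'E'
from h import *
go([661.8,47,198.8]);print(rot().as_matrix().round(3),get_state()["ft_torque"].round(2))
E
```

```text
pos [662.7  47.4 198.6] yaw -34.3 z [ 0.564  0.826 -0.004] F [-9.8  0.1 12.5] w 15.0 t 19.0
d tool units [-0.018 -0.006 -0.027]
[[ 0.826  0.004  0.564]
 [-0.564 -0.008  0.826]
 [ 0.007 -1.    -0.004]] [ 0.46  2.18 -0.65]
```

drive_tool(
  targets=[
    {"dp":[-0.02,0.03,-0.03],"turn":[0.0006,-0.02,0.001]},
    {"dp":[0,0.03,0],"turn":[0,-0.02,0]},
    {"dp":[0,0.03,0],"turn":[0,-0.02,0]},
    {"dp":[0,0.03,0],"turn":[0,-0.02,0]},
  ],
)

```text
time_s: 19.5
tool_pos: [661.7, 47.4, 198.3]
eef_rot: [-0.706, 0.707, -0.028, 0.029]
wrist_force: [-8.2, -2.5, 13.1]
width: 14.8
```

```bash
python3 - <<'E'
from h import *
go([661.8,47,198.8]);print(rot().as_matrix().round(3),get_state()["ft_torque"].round(2))
E
```

```text
pos [661.7  47.4 198.3] yaw -4.7 z [ 0.082  0.997 -0.001] F [-8.2 -2.5 13.1] w 14.8 t 19.5
d tool units [ 0.004 -0.016 -0.013]
[[ 0.997  0.001  0.082]
 [-0.082 -0.001  0.997]
 [ 0.001 -1.    -0.001]] [-0.33  1.56 -0.62]
```

drive_tool(
  targets=[
    {"dp":[0,0,0],"turn":[0,-0.01,0]},
    {"dp":[0,-0.2,0],"turn":[0,0,0]},
    {"dp":[0,-0.3,0],"turn":[0,0,0]},
  ],
)

```text
time_s: 19.88
tool_pos: [661.3, 47.2, 214.3]
eef_rot: [-0.707, 0.707, -0.006, 0.006]
wrist_force: [-0.6, -0.0, -2.7]
width: 14.7
```

drive_tool(
  targets=[
    {"dp":[0,-0.6,0],"turn":[0,0,0]},
    {"dp":[0,-0.8,0],"turn":[0,0,0]},
    {"dp":[0,-0.8,0],"turn":[0,0,0]},
    {"dp":[0,-0.4,0],"turn":[0,0,0]},
    {"dp":[0,0,0],"turn":[0,0,0]},
  ],
)

```text
time_s: 20.5
tool_pos: [661.2, 47.1, 297.0]
eef_rot: [-0.707, 0.707, -0.006, 0.006]
wrist_force: [-0.8, -0.3, -3.6]
width: 14.2
```

```bash
python3 - <<'E'
from h import *
go([520,-397,320]);s=cap("scene","s3.png");w=cap("wrist","w4.png");print(get_state()["qpos"].round(2))
x=np.hstack([cv2.resize(w["bgr"],None,fx=.75,fy=.75),cv2.resize(s["bgr"][110:260,270:400],None,fx=2,fy=2)]);cv2.imwrite("pics/m3.png",x)
E
```

```text
pos [661.2  47.1 297. ] yaw -0.9 z [ 0.016  1.    -0.001] F [-0.8 -0.3 -3.6] w 14.2 t 20.5
d tool units [ -4.465  -0.755 -14.878]
[ 0.32  0.49 -0.67  1.61  0.33  1.16 -0.45]
```

View pics/m3.png

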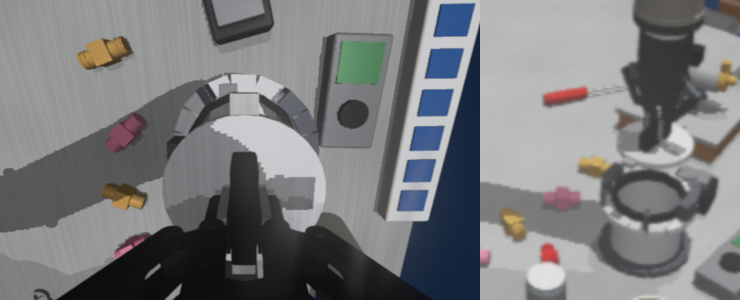

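The cover is free and hangs from the gripper; the pot is open. Next I carry it to the mat.

drive_tool(
  targets=[
    {"dp":[-0.15,0,-0.5],"turn":[0,0,0]},
    {"dp":[-0.28,0,-0.9],"turn":[0,0,0]},
    {"dp":[-0.28,0,-0.9],"turn":[0,0,0]},
    {"dp":[-0.28,0,-0.9],"turn":[0,0,0]},
    {"dp":[-0.28,0,-0.9],"turn":[0,0,0]},
    {"dp":[-0.28,0,-0.9],"turn":[0,0,0]},
    {"dp":[-0.28,0,-0.9],"turn":[0,0,0]},
    {"dp":[-0.28,0,-0.9],"turn":[0,0,0]},
  ],
)

```text
time_s: 21.6
tool_pos: [587.0, -168.2, 289.2]
eef_rot: [-0.707, 0.707, -0.01, 0.002]
wrist_force: [1.0, 0.8, -1.9]
width: 14.6
```

drive_tool(
  targets=[
    {"dp":[-0.28,0,-0.9],"turn":[0,0,0]},
    {"dp":[-0.28,0,-0.9],"turn":[0,0,0]},
    {"dp":[-0.28,0,-0.9],"turn":[0,0,0]},
    {"dp":[-0.28,0,-0.9],"turn":[0,0,0]},
    {"dp":[-0.28,0,-0.9],"turn":[0,0,0]},
    {"dp":[-0.28,0,-0.9],"turn":[0,0,0]},
    {"dp":[-0.28,0,-0.9],"turn":[0,0,0]},
    {"dp":[-0.28,0,-0.9],"turn":[0,0,0]},
  ],
)

```text
time_s: 22.6
tool_pos: [503.3, -397.4, 284.1]
eef_rot: [0.707, -0.707, 0.016, -0.001]
wrist_force: [-0.5, -0.4, -3.2]
width: 14.5
```

```bash
python3 - <<'E'
from h import *
go([520,-397,150]);print(rot().as_matrix().round(3),get_state()["qpos"].round(2))
E
```

```text
pos [ 503.3 -397.4  284.1] yaw -1.4 z [0.024 1.    0.001] F [-0.5 -0.4 -3.2] w 14.5 t 22.6
d tool units [0.651 4.458 0.022]
[[ 0.999 -0.022  0.024]
 [-0.024  0.001  1.   ]
 [-0.022 -1.     0.001]] [ 0.98  0.45 -0.56  1.67  0.27  1.12  0.32]
```

drive_tool(
  targets=[
    {"dp":[0.4,0.4,0],"turn":[0,0,-0.0035]},
    {"dp":[0.2,0.8,0],"turn":[0,0,0]},
    {"dp":[0,0.9,0],"turn":[0,0,0]},
    {"dp":[0,0.9,0],"turn":[0,0,0]},
    {"dp":[0,0.9,0],"turn":[0,0,0]},
    {"dp":[0,0.8,0],"turn":[0,0,0]},
    {"dp":[0,0.4,0],"turn":[0,0,0]},
    {"dp":[0,0,0],"turn":[0,0,0]},
  ],
)

```text
time_s: 23.6
tool_pos: [516.5, -395.6, 115.1]
eef_rot: [0.71, -0.704, 0.011, -0.005]
wrist_force: [-0.3, -0.3, -1.3]
width: 14.4
```

```bash
python3 - <<'E'
from h import *
go([520,-397,104.5]);print(rot().as_matrix().round(3))
E
```

```text
pos [ 516.5 -395.6  115.1] yaw -1.3 z [0.023 1.    0.007] F [-0.3 -0.3 -1.3] w 14.4 t 23.6
d tool units [ 0.12   0.35  -0.046]
[[ 1.    -0.009  0.023]
 [-0.023  0.008  1.   ]
 [-0.009 -1.     0.007]]
```

drive_tool(
  targets=[
    {"dp":[0.1,0.1,-0.04],"turn":[-0.0011,0,-0.0014]},
    {"dp":[0,0.1,0],"turn":[0,0,0]},
  ],
)

```text
time_s: 23.85
tool_pos: [520.5, -397.1, 110.1]
eef_rot: [-0.707, 0.707, -0.007, 0.009]
wrist_force: [0.3, -1.4, -2.3]
width: 14.4
```

drive_tool(
  targets=[
    {"dp":[0,0.08,0],"turn":[0,0,0]},
  ],
)

```text
time_s: 23.98
tool_pos: [520.7, -397.3, 108.1]
eef_rot: [-0.706, 0.708, -0.007, 0.009]
wrist_force: [0.5, 0.9, -2.1]
width: 14.5
```

drive_tool(
  targets=[
    {"dp":[0,0.05,0],"turn":[0,0,0]},
  ],
)

```text
time_s: 24.1
tool_pos: [520.8, -397.4, 106.8]
eef_rot: [-0.706, 0.708, -0.007, 0.009]
wrist_force: [0.1, -0.3, -1.8]
width: 14.7
```

drive_tool(
  targets=[
    {"dp":[0,0.05,0],"turn":[0,0,0]},
  ],
)

```text
time_s: 24.22
tool_pos: [520.8, -397.6, 105.4]
eef_rot: [-0.706, 0.708, -0.007, 0.009]
wrist_force: [-0.4, 0.3, -3.6]
width: 14.8
```

drive_tool(
  targets=[
    {"dp":[0,0.05,0],"turn":[0,0,0]},
  ],
)

```text
time_s: 24.35
tool_pos: [520.9, -397.7, 104.2]
eef_rot: [-0.706, 0.708, -0.007, 0.01]
wrist_force: [-7.5, 6.1, 23.8]
width: 14.6
```

drive_tool(
  claw=0.7,
  targets=[
    {"dp":[0,-0.015,0],"turn":[0,0,0]},
    {"dp":[0,0,0],"turn":[0,0,0]},
    {"dp":[0,0,0],"turn":[0,0,0]},
    {"dp":[0,0,0],"turn":[0,0,0]},
    {"dp":[0,-0.5,0],"turn":[0,0,0]},
    {"dp":[0,-1,0],"turn":[0,0,0]},
    {"dp":[0,-1,0],"turn":[0,0,0]},
    {"dp":[0,-1,0],"turn":[0,0,0]},
  ],
)

```text
time_s: 25.35
tool_pos: [520.3, -396.9, 213.9]
eef_rot: [-0.707, 0.708, -0.007, 0.009]
wrist_force: [0.2, -0.0, -0.3]
width: 60.0
```

drive_tool(
  targets=[
    {"dp":[-0.2,-1,0.9],"turn":[0,0,0]},
    {"dp":[-0.2,-1,1],"turn":[0,0,0]},
    {"dp":[-0.2,-1,1],"turn":[0,0,0]},
    {"dp":[-0.2,0,1],"turn":[0,0,0]},
    {"dp":[-0.2,0,1],"turn":[0,0,0]},
    {"dp":[-0.2,0,1],"turn":[0,0,0]},
    {"dp":[-0.2,0,1],"turn":[0,0,0]},
    {"dp":[-0.2,0,1],"turn":[0,0,0]},
  ],
)

```text
time_s: 26.35
tool_pos: [476.9, -152.1, 316.9]
eef_rot: [-0.704, 0.71, -0.004, 0.013]
wrist_force: [0.2, -0.1, 0.4]
width: 59.7
```

drive_tool(
  targets=[
    {"dp":[0,0,0.8],"turn":[0,0,0]},
    {"dp":[0,0,0],"turn":[0,0,0]},
  ],
)

```text
time_s: 26.6
tool_pos: [477.1, -124.8, 318.9]
eef_rot: [-0.703, 0.711, -0.002, 0.012]
wrist_force: [0.2, -0.6, 0.4]
width: 60.0
```

```bash
cat >> h.py <<'E'
def brass(c,z=14):
    h=cv2.cvtColor(c["bgr"],cv2.COLOR_BGR2HSV);m=((h[:,:,0]>12)&(h[:,:,0]<30)&(h[:,:,1]>100)&(h[:,:,2]>60)).astype(np.uint8)
    m=cv2.morphologyEx(m,cv2.MORPH_OPEN,np.ones((3,3)))
    for k in cv2.findContours(m,0,1)[0]:
        if cv2.contourArea(k)<100: continue
        mk=np.zeros_like(m);cv2.drawContours(mk,[k],-1,1,-1);v,u=np.where(mk)
        P=np.array([ray(c,a,b,z)[:2] for a,b in zip(u,v)]);q=P.mean(0);e,V=np.linalg.eigh(np.cov((P-q).T));l=V[:,1];s=(P-q)@l
        print("px",u.mean().round(0),v.mean().round(0),"pos",q.round(1),"axis",np.degrees(np.arctan2(l[1],l[0])).round(1),"len",(s.max()-s.min()).round(0),"mid",(q+l*(s.max()+s.min())/2).round(1))
E
python3 - <<'E'
from h import *
w=cap("wrist","w5.png");go([465,-64,300]);print(rot().as_matrix().round(3));brass(w);brass(cap("top"),16)
cv2.imwrite("pics/m4.png",w["bgr"])
E
```

```text
pos [ 477.1 -125.9  318.9] yaw -1.2 z [ 0.022  1.    -0.011] F [-0.  -0.6  0.4] w 59.9 t 26.65
d tool units [-0.458  0.599  2.061]
[[ 1.     0.015  0.022]
 [-0.022 -0.012  1.   ]
 [ 0.015 -1.    -0.011]]
px 309.0 108.0 pos [466.  -63.9] axis 156.9 len 65.0 mid [466.2 -64.1]
px 340.0 236.0 pos [464.7 -64. ] axis 158.2 len 63.0 mid [465.2 -64.2]
px 258.0 232.0 pos [475.8 151.2] axis -161.8 len 64.0 mid [475.7 151.2]
px 142.0 185.0 pos [605.7 463.8] axis 91.2 len 48.0 mid [605.8 460.8]
px 500.0 99.0 pos [ 836. -510.] axis 63.9 len 298.0 mid [ 815.7 -551.3]
```

View pics/m4.png

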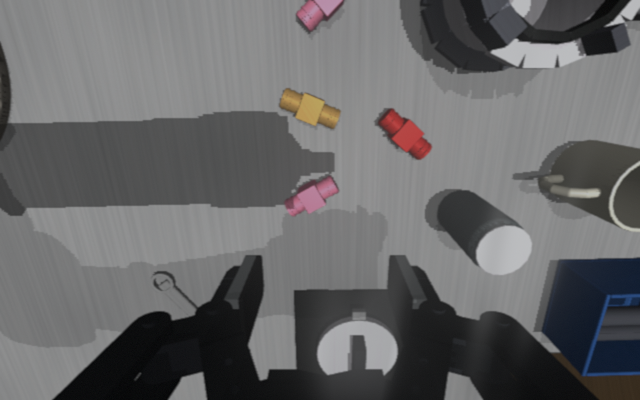

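Wrist view: the brass nipple is at (310,108), the pink ones at (313,196) and (320,10), the red one at (405,133). The wrist and top cameras agree: (466,-64), axis 157°.

drive_tool(
  targets=[
    {"dp":[-0.4,0,0.9],"turn":[0.0018,0,0.0024]},
    {"dp":[0,0,0.9],"turn":[0,0,0]},
    {"dp":[0,0,0.2],"turn":[0,0,0]},
    {"dp":[0,0,0],"turn":[0,-0.026,0]},
    {"dp":[0,0,0],"turn":[0,-0.027,0]},
    {"dp":[0,0,0],"turn":[0,-0.027,0]},
    {"dp":[0,0,0],"turn":[0,-0.027,0]},
    {"dp":[0,0,0],"turn":[0,-0.027,0]},
  ],
)

```text
time_s: 27.7
tool_pos: [464.4, -67.6, 318.6]
eef_rot: [0.647, -0.645, -0.287, 0.289]
wrist_force: [-1.0, -0.2, -0.1]
width: 59.8
```

drive_tool(
  targets=[
    {"dp":[0,0.9,0],"turn":[0,-0.026,0]},
    {"dp":[0,0.9,0],"turn":[0,-0.026,0]},
    {"dp":[0,0.9,0],"turn":[0,0,0]},
    {"dp":[0,0.9,0],"turn":[0,0,0]},
    {"dp":[0,0.9,0],"turn":[0,0,0]},
    {"dp":[0,0,0],"turn":[0,0,0]},
  ],
)

```text
time_s: 28.45
tool_pos: [463.2, -71.5, 180.2]
eef_rot: [0.59, -0.588, -0.39, 0.393]
wrist_force: [-0.2, -0.0, 1.0]
width: 59.8
```

```bash
python3 - <<'E'
from h import *
go([466,-64,77]);print(rot().as_matrix().round(3));w=cap("wrist");brass(w);brass(cap("scene"));print(get_state()["qpos"].round(2))
E
```

```text
pos [463.2 -71.5 180.2] yaw 67.2 z [-0.922  0.387  0.005] F [-0.2 -0.   1. ] w 59.8 t 28.45
d tool units [ 0.274  3.439 -0.006]
[[ 0.387 -0.005 -0.922]
 [ 0.922  0.     0.387]
 [-0.002 -1.     0.005]]
px 335.0 204.0 pos [466.5 -63.7] axis 157.3 len 69.0 mid [468.  -64.3]
px 624.0 95.0 pos [469.1 148.8] axis -169.9 len 64.0 mid [478.6 150.5]
px 4.0 391.0 pos [ 369.3 -886.2] axis 173.1 len 70.0 mid [ 364.7 -885.6]
px 64.0 95.0 pos [-1153.    -66.4] axis 164.8 len 780.0 mid [-1170.1   -61.8]
px 399.0 62.0 pos [ -42.6 1584.4] axis 119.6 len 1005.0 mid [ -61.7 1618.1]
px 320.0 43.0 pos [-696.1 1571. ] axis 128.6 len 1614.0 mid [-778.4 1674.2]
px 289.0 4.0 pos [-1677.8  2319.1] axis 95.4 len 705.0 mid [-1675.9  2299.1]
[ 0.73  0.36 -0.84  2.13  0.38  0.8   0.84]
```

drive_tool(
  targets=[
    {"dp":[0.28,0.7,0],"turn":[-0.0008,0,0]},
    {"dp":[0,0.8,0],"turn":[0,0,0]},
    {"dp":[0,0.8,0],"turn":[0,0,0]},
    {"dp":[0,0.5,0],"turn":[0,0,0]},
    {"dp":[0,0,0],"turn":[0,0,0]},
  ],
)

```text
time_s: 29.18
tool_pos: [472.1, -65.6, 102.2]
eef_rot: [-0.585, 0.594, 0.393, -0.388]
wrist_force: [-0.6, 0.4, 0.4]
width: 59.5
```

```bash
python3 - <<'E'
from h import *
go([466.3,-64,77]);print(rot().as_matrix().round(3))
E
```

```text
pos [472.1 -65.6 102.2] yaw 67.1 z [-0.921  0.39  -0.014] F [-0.6  0.4  0.4] w 59.5 t 29.175
d tool units [-0.024  0.837  0.211]
[[ 0.39   0.012 -0.921]
 [ 0.921 -0.006  0.39 ]
 [-0.001 -1.    -0.014]]
```

drive_tool(
  targets=[
    {"dp":[-0.02,0.4,0.2],"turn":[0.0022,0,0]},
    {"dp":[0,0.3,0],"turn":[0,0,0]},
    {"dp":[0,0.1,0],"turn":[0,0,0]},
    {"dp":[0,0,0],"turn":[0,0,0]},
  ],
)

```text
time_s: 29.68
tool_pos: [467.1, -64.2, 78.3]
eef_rot: [-0.589, 0.59, 0.39, -0.39]
wrist_force: [0.5, -0.0, 1.0]
width: 59.6
```

```bash
python3 - <<'E'
from h import *
go([466.3,-64,77]);print(rot().as_matrix().round(3))
E
```

```text
pos [467.1 -64.2  78.3] yaw 67.0 z [-0.921  0.391 -0.001] F [ 0.5 -0.   1. ] w 59.6 t 29.675
d tool units [-0.003  0.043  0.026]
[[ 0.391  0.001 -0.921]
 [ 0.921 -0.001  0.391]
 [-0.001 -1.    -0.001]]
```

Good. I close and lift.

drive_tool(
  claw=0,
  targets=[
    {"dp":[0,0,0],"turn":[0,0,0]},
    {"dp":[0,0,0],"turn":[0,0,0]},
    {"dp":[0,0,0],"turn":[0,0,0]},
    {"dp":[0,0,0],"turn":[0,0,0]},
    {"dp":[0,-0.5,0],"turn":[0,0,0]},
    {"dp":[0,-1,0],"turn":[0,0,0]},
    {"dp":[0,-1,0],"turn":[0,0,0]},
    {"dp":[0,-1,0],"turn":[0,0,0]},
  ],
)

```text
time_s: 30.68
tool_pos: [466.1, -63.2, 187.9]
eef_rot: [0.59, -0.589, -0.39, 0.391]
wrist_force: [0.8, 0.0, -0.9]
width: 27.1
```

drive_tool(
  targets=[
    {"dp":[0,-1,0],"turn":[0,0,0]},
    {"dp":[0,-1,0],"turn":[0,0,0]},
    {"dp":[0,-0.5,0],"turn":[0,0,0]},
    {"dp":[0,0,0],"turn":[0,0,0]},
  ],
)

```text
time_s: 31.18
tool_pos: [466.1, -62.5, 269.5]
eef_rot: [-0.588, 0.59, 0.391, -0.391]
wrist_force: [0.3, -0.9, -1.8]
width: 26.8
```

```bash
python3 - <<'E'
from h import *
go([661,47,260]);print(rot().as_matrix().round(3)); print(get_state()["qpos"].round(2))
E
```

```text
pos [466.1 -62.5 269.5] yaw 67.2 z [-0.922  0.388 -0.003] F [ 0.3 -0.9 -1.8] w 26.8 t 31.175
d tool units [ 5.887  0.322 -4.571]
[[ 0.388  0.002 -0.922]
 [ 0.922 -0.002  0.388]
 [-0.001 -1.    -0.003]]
[ 0.82  0.23 -0.92  2.05  0.23  0.96  0.96]
```

drive_tool(
  targets=[
    {"dp":[0.7,0,-0.5],"turn":[0,0,0]},
    {"dp":[0.9,0,-0.7],"turn":[0,0,0]},
    {"dp":[0.9,0,-0.7],"turn":[0,0,0]},
    {"dp":[0.9,0,-0.7],"turn":[0,0,0]},
    {"dp":[0.9,0,-0.7],"turn":[0,0,0]},
    {"dp":[0.9,0,-0.7],"turn":[0,0,0]},
    {"dp":[0.7,0,-0.6],"turn":[0,0,0]},
    {"dp":[0,0,0],"turn":[0,0,0]},
  ],
)

```text
time_s: 32.17
tool_pos: [664.2, 49.6, 256.0]
eef_rot: [0.591, -0.588, -0.386, 0.395]
wrist_force: [-0.8, -0.7, -0.9]
width: 26.7
```

```bash
python3 - <<'E'
from h import *
go([661,47,138]);print(rot().as_matrix().round(3))
E
```

```text
pos [664.2  49.6 256. ] yaw 67.1 z [-0.921  0.389  0.011] F [-0.8 -0.7 -0.9] w 26.7 t 32.175
d tool units [-0.089  3.936  0.022]
[[ 0.389 -0.013 -0.921]
 [ 0.921 -0.003  0.389]
 [-0.008 -1.     0.011]]
```

drive_tool(
  targets=[
    {"dp":[-0.09,0.6,0],"turn":[-0.0018,0,-0.0013]},
    {"dp":[0,0.8,0],"turn":[0,0,0]},
    {"dp":[0,0.7,0],"turn":[0,0,0]},
    {"dp":[0,0,0],"turn":[0,0,0]},
  ],
)

```text
time_s: 32.67
tool_pos: [660.0, 46.3, 186.7]
eef_rot: [0.59, -0.588, -0.389, 0.393]
wrist_force: [-0.3, -0.9, -0.8]
width: 27.0
```

```bash
python3 - <<'E'
from h import *
go([661,47,138]);print(rot().as_matrix().round(3))
E
```

```text
pos [660.   46.3 186.7] yaw 67.1 z [-0.921  0.388  0.005] F [-0.3 -0.9 -0.8] w 27.0 t 32.675
d tool units [ 0.039  1.624 -0.029]
[[ 0.388 -0.005 -0.921]
 [ 0.921 -0.001  0.388]
 [-0.003 -1.     0.005]]
```

drive_tool(
  targets=[
    {"dp":[0.03,0.6,0],"turn":[-0.0008,0,0]},
    {"dp":[0,0.6,0],"turn":[0,0,0]},
    {"dp":[0,0.3,0],"turn":[0,0,0]},
    {"dp":[0,0,0],"turn":[0,0,0]},
  ],
)

```text
time_s: 33.17
tool_pos: [660.4, 47.1, 139.3]
eef_rot: [-0.588, 0.59, 0.39, -0.392]
wrist_force: [0.4, -0.7, -0.3]
width: 26.9
```

drive_tool(
  claw=0.5,
  targets=[
    {"dp":[0,0,0],"turn":[0,0,0]},
    {"dp":[0,0,0],"turn":[0,0,0]},
    {"dp":[0,0,0],"turn":[0,0,0]},
    {"dp":[0,0,0],"turn":[0,0,0]},
  ],
)

```text
time_s: 33.67
tool_pos: [661.5, 46.8, 141.3]
eef_rot: [-0.588, 0.591, 0.391, -0.391]
wrist_force: [0.4, 0.3, -0.1]
width: 42.8
```

drive_tool(
  targets=[
    {"dp":[0,-0.7,0],"turn":[0,0,0]},
    {"dp":[0,-1,0],"turn":[0,0,0]},
    {"dp":[0,-1,0],"turn":[0,0,0]},
    {"dp":[0,-1,0],"turn":[0,0,0]},
    {"dp":[0,-0.8,0],"turn":[0,0,0]},
    {"dp":[0,0,0],"turn":[0,0,0]},
  ],
)

```text
time_s: 34.42
tool_pos: [661.2, 48.9, 288.8]
eef_rot: [-0.587, 0.591, 0.393, -0.39]
wrist_force: [-0.3, -0.0, -0.4]
width: 42.8
```

```bash
python3 - <<'E'
from h import *
go([475.7,151,260]);print(rot().as_matrix().round(3));print(get_state()["qpos"].round(2));brass(cap("top"),16);brass(cap("wrist"))
E
```

```text
pos [661.2  48.9 288.8] yaw 67.2 z [-0.922  0.387 -0.008] F [-0.3 -0.  -0.4] w 42.8 t 34.425
d tool units [0.741 0.907 7.026]
[[ 0.387  0.007 -0.922]
 [ 0.922 -0.002  0.387]
 [ 0.001 -1.    -0.008]]
[ 0.42  0.55 -0.84  1.61  0.44  1.17  0.66]
px 258.0 232.0 pos [475.8 151.2] axis -161.8 len 64.0 mid [475.7 151.2]
px 142.0 185.0 pos [605.7 463.3] axis 89.8 len 46.0 mid [605.7 459.5]
px 613.0 126.0 pos [ 757.9 -811.8] axis -178.5 len 295.0 mid [ 774.4 -811.4]
px 503.0 103.0 pos [ 825.8 -517.2] axis 60.6 len 296.0 mid [ 810.  -545.2]
px 36.0 394.0 pos [ 800.3 -442.9] axis 86.3 len 67.0 mid [ 800.2 -444.9]
px 34.0 387.0 pos [ 789.5 -437.7] axis 86.4 len 55.0 mid [ 789.4 -439.4]
px 27.0 376.0 pos [ 769.5 -433.1] axis 88.1 len 49.0 mid [ 769.4 -436.5]
px 352.0 170.0 pos [673.3  76. ] axis 164.3 len 67.0 mid [671.8  76.4]
```

drive_tool(
  claw=0.7,
  targets=[
    {"dp":[0.1,0,0.9],"turn":[0,0,0]},
    {"dp":[0.1,0,1],"turn":[0,0,0]},
    {"dp":[0.1,0,1],"turn":[0,0,0]},
    {"dp":[0.1,0,1],"turn":[0,0,0]},
    {"dp":[0.1,0,1],"turn":[0,0,0]},
    {"dp":[0.1,0,1],"turn":[0,0,0]},
    {"dp":[0.1,0,1],"turn":[0,0,0]},
    {"dp":[0,0,0],"turn":[0,-0.025,0]},
  ],
)

```text
time_s: 35.52
tool_pos: [468.9, 149.9, 280.8]
eef_rot: [-0.556, 0.556, 0.435, -0.439]
wrist_force: [1.3, -0.5, 0.7]
width: 59.6
```

drive_tool(
  targets=[
    {"dp":[0,0.8,0],"turn":[0,-0.025,0]},
    {"dp":[0,0.8,0],"turn":[0,-0.025,0]},
    {"dp":[0,0.8,0],"turn":[0,-0.025,0]},
    {"dp":[0,0.8,0],"turn":[0,-0.013,0]},
    {"dp":[0,0,0],"turn":[0,0,0]},
  ],
)

```text
time_s: 36.15
tool_pos: [466.3, 148.9, 180.6]
eef_rot: [0.411, -0.408, -0.573, 0.58]
wrist_force: [-0.1, -0.2, 0.6]
width: 60.0
```

```bash
python3 - <<'E'
from h import *
go([475.7,151,77]);print(rot().as_matrix().round(3));print(get_state()["qpos"].round(2));brass(cap("wrist"))
E
```

```text
pos [466.3 148.9 180.6] yaw 109.3 z [-0.944 -0.33   0.01 ] F [-0.1 -0.2  0.6] w 60.0 t 36.15
d tool units [-0.03   3.451 -0.352]
[[-0.33  -0.008 -0.944]
 [ 0.944 -0.005 -0.33 ]
 [-0.002 -1.     0.01 ]]
[ 0.41  0.48 -1.03  2.08  0.54  0.89  0.98]
px 322.0 234.0 pos [489.6 154.7] axis -152.5 len 46.0 mid [490.3 155. ]
px 323.0 192.0 pos [457.5 144.4] axis -169.4 len 23.0 mid [457.8 144.4]
```

```bash
python3 - <<'E'
from h import *
c=cap("wrist");h=cv2.cvtColor(c["bgr"],cv2.COLOR_BGR2HSV)
m=((h[:,:,0]>8)&(h[:,:,0]<32)&(h[:,:,1]>80)).astype(np.uint8);m[:150]=0;m[290:]=0;m[:,:270]=0;m[:,380:]=0
v,u=np.where(m);P=np.array([ray(c,a,b,14)[:2] for a,b in zip(u,v)]);q=P.mean(0);e,V=np.linalg.eigh(np.cov((P-q).T));l=V[:,1];s=(P-q)@l;n=(P-q)@V[:,0]
print(len(u),q,np.degrees(np.arctan2(l[1],l[0])),s.min(),s.max(),n.min(),n.max(),q+l*(s.min()+s.max())/2)
E
```

```text
2647 [476.77671384 151.39129994] -161.6006682168271 -36.804254347758985 33.93441381128123 -14.18840538602161 14.295165539394308 [478.13828055 151.84421526]
```

drive_tool(
  targets=[
    {"dp":[-0.03,0.6,-0.35],"turn":[-0.0016,0.0025,0]},
    {"dp":[0,0.8,0],"turn":[0,0,0]},
    {"dp":[0,0.8,0],"turn":[0,0,0]},
    {"dp":[0,0.6,0],"turn":[0,0,0]},
    {"dp":[0,0,0],"turn":[0,0,0]},
  ],
)

```text
time_s: 36.88
tool_pos: [481.4, 152.5, 101.5]
eef_rot: [-0.413, 0.421, 0.573, -0.569]
wrist_force: [-0.1, -0.4, -0.7]
width: 59.7
```

```bash
python3 - <<'E'
from h import *
go([476.5,151.4,77]);print(rot().as_matrix().round(3))
E
```

```text
pos [481.4 152.5 101.5] yaw 107.6 z [-0.953 -0.303 -0.012] F [-0.1 -0.4 -0.7] w 59.7 t 36.875
d tool units [0.019 0.813 0.176]
[[-0.303  0.013 -0.953]
 [ 0.953 -0.001 -0.303]
 [-0.005 -1.    -0.012]]
```

drive_tool(
  targets=[
    {"dp":[0.02,0.4,0.17],"turn":[0.0019,-0.002,-0.0008]},
    {"dp":[0,0.3,0],"turn":[0,0,0]},
    {"dp":[0,0.1,0],"turn":[0,0,0]},
    {"dp":[0,0,0],"turn":[0,0,0]},
  ],
)

```text
time_s: 37.38
tool_pos: [477.1, 151.6, 77.5]
eef_rot: [-0.414, 0.414, 0.574, -0.573]
wrist_force: [0.7, 0.6, -0.1]
width: 59.9
```

```bash
python3 - <<'E'
from h import *
go([476.5,151.4,77]);print(rot().as_matrix().round(3))
E
```

```text
pos [477.1 151.6  77.5] yaw 108.4 z [-0.949 -0.315 -0.001] F [ 0.7  0.6 -0.1] w 59.9 t 37.375
d tool units [0.001 0.018 0.02 ]
[[-0.315  0.001 -0.949]
 [ 0.949  0.    -0.315]
 [-0.    -1.    -0.001]]
```

drive_tool(
  claw=0,
  targets=[
    {"dp":[0,0,0],"turn":[0,0,0]},
    {"dp":[0,0,0],"turn":[0,0,0]},
    {"dp":[0,0,0],"turn":[0,0,0]},
    {"dp":[0,0,0],"turn":[0,0,0]},
    {"dp":[0,-0.5,0],"turn":[0,0,0]},
    {"dp":[0,-1,0],"turn":[0,0,0]},
    {"dp":[0,-1,0],"turn":[0,0,0]},
    {"dp":[0,-1,0],"turn":[0,0,0]},
  ],
)

```text
time_s: 38.38
tool_pos: [475.9, 152.0, 187.2]
eef_rot: [0.414, -0.413, -0.573, 0.574]
wrist_force: [-0.1, -0.1, -1.1]
width: 26.6
```

drive_tool(
  targets=[
    {"dp":[0,-1,0],"turn":[0,0,0]},
    {"dp":[0,-1,0],"turn":[0,0,0]},
    {"dp":[0,-0.5,0],"turn":[0,0,0]},
    {"dp":[0,0,0],"turn":[0,0,0]},
  ],
)

```text
time_s: 38.88
tool_pos: [475.6, 152.5, 268.8]
eef_rot: [-0.412, 0.414, 0.574, -0.573]
wrist_force: [-0.0, -0.0, -1.1]
width: 26.9
```

```bash
python3 - <<'E'
from h import *
go([661,47,260]);print(rot().as_matrix().round(3)); print(get_state()["qpos"].round(2))
E
```

```text
pos [475.6 152.5 268.8] yaw 108.5 z [-0.948 -0.317 -0.002] F [-0.  -0.  -1.1] w 26.9 t 38.875
d tool units [-5.296  0.307 -4.743]
[[-0.317  0.002 -0.948]
 [ 0.948 -0.    -0.317]
 [-0.001 -1.    -0.002]]
[ 0.51  0.37 -1.13  1.98  0.39  1.03  1.1 ]
```

drive_tool(
  targets=[
    {"dp":[-0.6,0,-0.5],"turn":[0,0,0]},
    {"dp":[-0.8,0,-0.7],"turn":[0,0,0]},
    {"dp":[-0.8,0,-0.7],"turn":[0,0,0]},
    {"dp":[-0.8,0,-0.7],"turn":[0,0,0]},
    {"dp":[-0.8,0,-0.7],"turn":[0,0,0]},
    {"dp":[-0.8,0,-0.7],"turn":[0,0,0]},
    {"dp":[-0.6,0,-0.6],"turn":[0,0.02,0]},
    {"dp":[0,0,0],"turn":[0,0.025,0]},
  ],
)

```text
time_s: 39.88
tool_pos: [663.9, 37.8, 255.9]
eef_rot: [0.494, -0.49, -0.504, 0.511]
wrist_force: [0.1, 0.9, -1.6]
width: 26.7
```

drive_tool(
  targets=[
    {"dp":[0,0,0],"turn":[0,0.025,0]},
    {"dp":[0,0,0],"turn":[0,0.025,0]},
    {"dp":[0,0,0],"turn":[0,0,0]},
  ],
)

```text
time_s: 40.25
tool_pos: [664.6, 35.0, 249.8]
eef_rot: [0.57, -0.566, -0.415, 0.427]
wrist_force: [0.1, 0.8, -1.4]
width: 26.7
```

```bash
python3 - <<'E'
from h import *
go([659,38,140]);print(rot().as_matrix().round(3));w=cap("wrist","w6.png");brass(w,25)
E
```

```text
pos [664.6  35.  249.8] yaw 73.1 z [-0.957  0.291  0.016] F [ 0.1  0.8 -1.4] w 26.7 t 40.25
d tool units [0.08  3.661 0.151]
[[ 0.291 -0.018 -0.957]
 [ 0.957 -0.006  0.291]
 [-0.011 -1.     0.016]]
px 4.0 390.0 pos [ 792.3 -400.4] axis 147.0 len 34.0 mid [ 791.8 -400.1]
px 325.0 277.0 pos [757.    5.6] axis 162.8 len 153.0 mid [762.4   3.9]
px 371.0 177.0 pos [667.7  77.1] axis 167.1 len 66.0 mid [667.9  77.1]
```

View pics/w6.png

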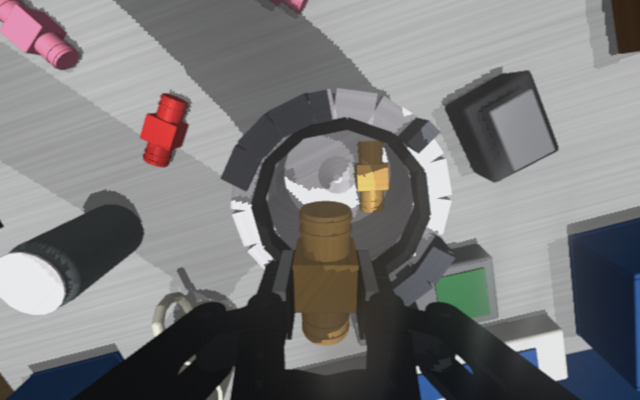

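Nipple 2 lies flat in the pot at (371,180), against the +y side. The second nipple goes down parallel to it on the other side.

drive_tool(
  targets=[
    {"dp":[0.06,0.5,0.1],"turn":[-0.0025,0,-0.0018]},
    {"dp":[0,0.7,0],"turn":[0,0,0]},
    {"dp":[0,0.7,0],"turn":[0,0,0]},
    {"dp":[0,0,0],"turn":[0,0,0]},
  ],
)

```text
time_s: 40.8
tool_pos: [661.9, 36.4, 187.2]
eef_rot: [0.566, -0.565, -0.424, 0.425]
wrist_force: [0.0, -0.2, -0.7]
width: 27.1
```

```bash
python3 - <<'E'
from h import *
go([659,37,138]);print(rot().as_matrix().round(3))
E
```

```text
pos [661.9  36.4 187.2] yaw 73.8 z [-0.96   0.279  0.003] F [ 0.  -0.2 -0.7] w 27.1 t 40.8
d tool units [-0.008  1.641  0.094]
[[ 0.279 -0.003 -0.96 ]
 [ 0.96   0.     0.279]
 [-0.001 -1.     0.003]]
```

drive_tool(
  targets=[
    {"dp":[0,0.6,0.06],"turn":[-0.0006,0,0]},
    {"dp":[0,0.6,0],"turn":[0,0,0]},
    {"dp":[0,0.3,0],"turn":[0,0,0]},
    {"dp":[0,0,0],"turn":[0,0,0]},
  ],
)

```text
time_s: 41.3
tool_pos: [660.8, 37.6, 140.0]
eef_rot: [-0.565, 0.566, 0.425, -0.424]
wrist_force: [-2.4, 2.1, 10.5]
width: 27.0
```

drive_tool(
  claw=0.48,
  targets=[
    {"dp":[0,0,0],"turn":[0,0,0]},
    {"dp":[0,0,0],"turn":[0,0,0]},
    {"dp":[0,0,0],"turn":[0,0,0]},
    {"dp":[0,0,0],"turn":[0,0,0]},
  ],
)

```text
time_s: 41.8
tool_pos: [662.3, 40.8, 141.7]
eef_rot: [-0.564, 0.565, 0.428, -0.423]
wrist_force: [-0.5, 1.4, 0.5]
width: 41.1
```

drive_tool(
  targets=[
    {"dp":[0,-0.7,0],"turn":[0,0,0]},
    {"dp":[0,-1,0],"turn":[0,0,0]},
    {"dp":[0,-1,0],"turn":[0,0,0]},
    {"dp":[0,-1,0],"turn":[0,0,0]},
    {"dp":[0,-0.8,0],"turn":[0,0,0]},
    {"dp":[0,0,0],"turn":[0,0,0]},
  ],
)

```text
time_s: 42.55
tool_pos: [661.6, 39.9, 287.9]
eef_rot: [-0.564, 0.566, 0.428, -0.422]
wrist_force: [0.6, -0.3, -0.6]
width: 40.9
```

```bash
python3 - <<'E'
from h import *
go([520,-397,290]);print(rot().as_matrix().round(3));w=cap("wrist");t=cap("top");s=cap("scene")
x=np.vstack([np.hstack([cv2.resize(w["bgr"],None,fx=.6,fy=.6),cv2.resize(s["bgr"],None,fx=.6,fy=.6)]),cv2.resize(t["bgr"],(768,480))[100:400]]);cv2.imwrite("pics/m5.png",x);print(x.shape)
brass(w,25);print('--');brass(t,16)
E
```

```text
pos [661.6  39.9 287.9] yaw 73.9 z [-0.961  0.277 -0.008] F [ 0.6 -0.3 -0.6] w 40.9 t 42.55
d tool units [-15.298  -0.152   0.506]
[[ 0.277  0.009 -0.961]
 [ 0.961  0.003  0.277]
 [ 0.005 -1.    -0.008]]
(540, 768, 3)
px 300.0 174.0 pos [658.2  15.5] axis 179.0 len 67.0 mid [659.2  15.5]
px 359.0 167.0 pos [667.4  77. ] axis 166.9 len 65.0 mid [667.9  76.9]
--
px 613.0 125.0 pos [ 761.9 -812. ] axis -178.2 len 309.0 mid [ 781.7 -811.4]
px 503.0 103.0 pos [ 825.9 -517.1] axis 60.7 len 296.0 mid [ 810.1 -545.3]
```

View pics/m5.png

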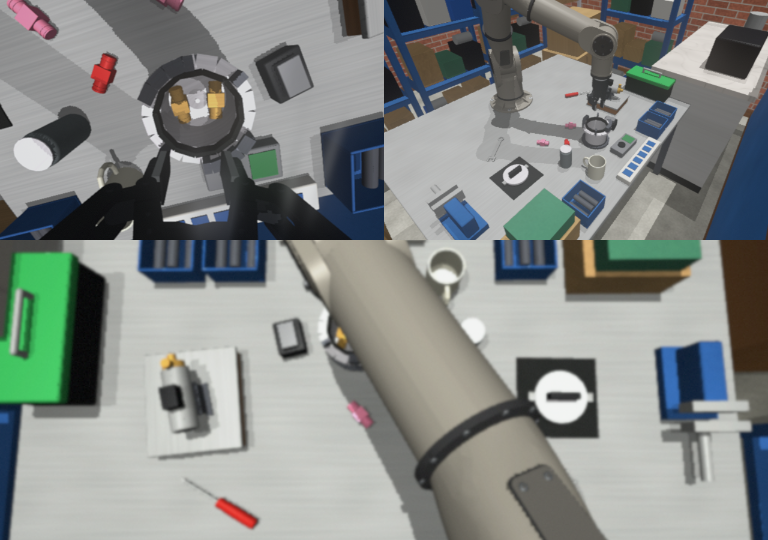

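Both nipples lie flat inside the pot at (180,105) and (215,100) of the upper-left panel. The pump is upright on the scale, and the cover lies on the mat. I go back for the cover.

drive_tool(
  targets=[
    {"dp":[-0.8,0,0],"turn":[0,0,0]},
    {"dp":[-1,0,0.03],"turn":[0,0,0]},
    {"dp":[-1,0,0.03],"turn":[0,0,0]},
    {"dp":[-1,0,0.03],"turn":[0,0,0]},
    {"dp":[-1,0,0.03],"turn":[0,0,0]},
    {"dp":[-1,0,0.03],"turn":[0,0,0]},
    {"dp":[-1,0,0.03],"turn":[0,0,0]},
    {"dp":[-1,0,0.03],"turn":[0,0,0]},
  ],
)

```text
time_s: 43.7
tool_pos: [585.4, -188.1, 276.9]
eef_rot: [0.567, -0.561, -0.426, 0.427]
wrist_force: [0.4, -0.8, 0.6]
width: 41.2
```

drive_tool(
  targets=[
    {"dp":[-1,0,0.03],"turn":[0,0,0]},
    {"dp":[-1,0,0.03],"turn":[0,0,0]},
    {"dp":[-1,0,0.03],"turn":[0,0,0]},
    {"dp":[-1,0,0.03],"turn":[0,0,0]},
    {"dp":[-1,0,0.03],"turn":[0,0,0]},
    {"dp":[-1,0,0.03],"turn":[0,0,0]},
    {"dp":[0,0,0],"turn":[0,0.026,0]},
    {"dp":[0,0,0],"turn":[0,0.027,0]},
  ],
)

```text
time_s: 44.7
tool_pos: [524.2, -368.2, 268.1]
eef_rot: [0.636, -0.622, -0.321, 0.327]
wrist_force: [-0.5, 0.6, -0.3]
width: 41.0
```

drive_tool(
  claw=0.7,
  targets=[
    {"dp":[0,0,0],"turn":[0,0.027,0]},
    {"dp":[0,0,0],"turn":[0,0.027,0]},
    {"dp":[0,0,0],"turn":[0,0.027,0]},
    {"dp":[0,0,0],"turn":[0,0.027,0]},
    {"dp":[0,0,0],"turn":[0,0.027,0]},
    {"dp":[0,0,0],"turn":[0,0.02,0]},
    {"dp":[0,0,0],"turn":[0,0,0]},
  ],
)

```text
time_s: 45.58
tool_pos: [521.3, -367.2, 261.4]
eef_rot: [0.714, -0.7, 0.029, -0.01]
wrist_force: [-0.2, -0.1, 0.5]
width: 59.8
```

```bash
python3 - <<'E'
from h import *
go([520.5,-397.3,200]);print(rot().as_matrix().round(3))
E
```

```text
pos [ 521.3 -367.2  261.4] yaw -3.2 z [0.056 0.998 0.019] F [-0.2 -0.1  0.5] w 59.8 t 45.575
d tool units [ 0.085  2.026 -1.043]
[[ 0.998 -0.026  0.056]
 [-0.056  0.021  0.998]
 [-0.028 -0.999  0.019]]
```

drive_tool(
  targets=[
    {"dp":[0.08,0,-0.9],"turn":[-0.003,-0.005,-0.0045]},
    {"dp":[0,0.8,-0.1],"turn":[0,0,0]},
    {"dp":[0,0.9,0],"turn":[0,0,0]},
    {"dp":[0,0.9,0],"turn":[0,0,0]},
    {"dp":[0,0.9,0],"turn":[0,0,0]},
    {"dp":[0,0.5,0],"turn":[0,0,0]},
    {"dp":[0,0,0],"turn":[0,0,0]},
  ],
)

```text
time_s: 46.45
tool_pos: [521.2, -397.5, 134.7]
eef_rot: [0.708, -0.706, 0.0, 0.0]
wrist_force: [-0.3, -0.2, 0.7]
width: 59.7
```

```bash
python3 - <<'E'
from h import *
go([520.5,-397.3,104.5]);print(rot().as_matrix().round(3))
E
```

```text
pos [ 521.2 -397.5  134.7] yaw -0.0 z [0.    1.    0.003] F [-0.3 -0.2  0.7] w 59.7 t 46.45
d tool units [-0.023  1.007  0.005]
[[ 1.    -0.001  0.   ]
 [-0.     0.003  1.   ]
 [-0.001 -1.     0.003]]
```

drive_tool(
  targets=[
    {"dp":[-0.02,0.5,0],"turn":[-0.0005,0.0033,0]},
    {"dp":[0,0.4,0],"turn":[0,0,0]},
    {"dp":[0,0.1,0],"turn":[0,0,0]},
    {"dp":[0,0,0],"turn":[0,0,0]},
  ],
)

```text
time_s: 46.95
tool_pos: [521.3, -398.0, 104.5]
eef_rot: [-0.706, 0.708, -0.007, 0.008]
wrist_force: [0.1, -0.5, -0.5]
width: 60.0
```

```bash
python3 - <<'E'
from h import *
go([520.5,-397.3,104.5]);print(rot().as_matrix().round(3))
E
```

```text
pos [ 521.3 -398.   104.5] yaw -1.2 z [ 0.021  1.    -0.002] F [ 0.1 -0.5 -0.5] w 60.0 t 46.95
d tool units [-0.029  0.001  0.021]
[[ 1.     0.001  0.021]
 [-0.021 -0.002  1.   ]
 [ 0.001 -1.    -0.002]]
```

drive_tool(
  claw=0,
  targets=[
    {"dp":[0,0,0],"turn":[0,0,0]},
    {"dp":[0,0,0],"turn":[0,0,0]},
    {"dp":[0,0,0],"turn":[0,0,0]},
    {"dp":[0,0,0],"turn":[0,0,0]},
    {"dp":[0,0,0],"turn":[0,0,0]},
  ],
)

```text
time_s: 47.58
tool_pos: [521.7, -398.2, 105.6]
eef_rot: [-0.706, 0.708, -0.007, 0.008]
wrist_force: [0.9, -0.1, -1.9]
width: 14.7
```

drive_tool(
  targets=[
    {"dp":[0,-0.5,0],"turn":[0,0,0]},
    {"dp":[0,-1,0],"turn":[0,0,0]},
    {"dp":[0,-1,0],"turn":[0,0,0]},
    {"dp":[0,-1,0],"turn":[0,0,0]},
    {"dp":[0,-1,0],"turn":[0,0,0]},
    {"dp":[0,-1,0],"turn":[0,0,0]},
    {"dp":[0,-0.8,0],"turn":[0,0,0]},
    {"dp":[0,0,0],"turn":[0,0,0]},
  ],
)

```text
time_s: 48.58
tool_pos: [521.1, -396.8, 307.4]
eef_rot: [-0.706, 0.708, -0.006, 0.009]
wrist_force: [0.0, 0.4, -3.3]
width: 14.9
```

```bash
python3 - <<'E'
from h import *
go([661.3,47.2,290]);print(rot().as_matrix().round(3))
E
```

```text
pos [ 521.1 -396.8  307.4] yaw -1.1 z [ 0.02   1.    -0.004] F [ 0.   0.4 -3.3] w 14.9 t 48.575
d tool units [ 4.375  0.544 14.892]
[[ 1.     0.004  0.02 ]
 [-0.02  -0.004  1.   ]
 [ 0.004 -1.    -0.004]]
```

drive_tool(
  targets=[
    {"dp":[0.2,0,0.6],"turn":[0,0,0]},
    {"dp":[0.27,0,0.9],"turn":[0,0,0]},
    {"dp":[0.27,0,0.9],"turn":[0,0,0]},
    {"dp":[0.27,0,0.9],"turn":[0,0,0]},
    {"dp":[0.27,0,0.9],"turn":[0,0,0]},
    {"dp":[0.27,0,0.9],"turn":[0,0,0]},
    {"dp":[0.27,0,0.9],"turn":[0,0,0]},
    {"dp":[0.27,0,0.9],"turn":[0,0,0]},
  ],
)

```text
time_s: 49.58
tool_pos: [587.1, -177.4, 299.5]
eef_rot: [0.708, -0.706, 0.008, -0.004]
wrist_force: [0.3, -0.2, -2.5]
width: 14.5
```

drive_tool(
  targets=[
    {"dp":[0.27,0,0.9],"turn":[0,0,0]},
    {"dp":[0.27,0,0.9],"turn":[0,0,0]},
    {"dp":[0.27,0,0.9],"turn":[0,0,0]},
    {"dp":[0.27,0,0.9],"turn":[0,0,0]},
    {"dp":[0.27,0,0.9],"turn":[0,0,0]},
    {"dp":[0.27,0,0.9],"turn":[0,0,0]},
    {"dp":[0.27,0,0.9],"turn":[0,0,0]},
    {"dp":[0,0,0],"turn":[0,0,0]},
  ],
)

```text
time_s: 50.58
tool_pos: [643.0, 30.1, 291.7]
eef_rot: [0.71, -0.704, 0.008, 0.004]
wrist_force: [0.5, -0.6, -2.4]
width: 14.7
```

```bash
python3 - <<'E'
from h import *
go([661.3,47.2,240]);print(rot().as_matrix().round(3))
E
```

```text
pos [643.   30.1 291.7] yaw -0.3 z [0.005 1.    0.008] F [ 0.5 -0.6 -2.4] w 14.7 t 50.575
d tool units [0.635 1.715 0.559]
[[ 1.    -0.017  0.005]
 [-0.005  0.008  1.   ]
 [-0.017 -1.     0.008]]
```

drive_tool(
  targets=[
    {"dp":[0.6,0,0.5],"turn":[-0.0013,-0.001,-0.0027]},
    {"dp":[0,0.6,0],"turn":[0,0,0]},
    {"dp":[0,0.8,0],"turn":[0,0,0]},
    {"dp":[0,0.2,0],"turn":[0,0,0]},
    {"dp":[0,0,0],"turn":[0,0,0]},
  ],
)

```text
time_s: 51.2
tool_pos: [658.3, 45.4, 238.3]
eef_rot: [-0.706, 0.708, -0.001, -0.003]
wrist_force: [0.3, 0.3, -2.3]
width: 14.7
```

```bash
python3 - <<'E'
from h import *
go([661.3,47.2,220]);print(rot().as_matrix().round(3))
E
```

```text
pos [658.3  45.4 238.3] yaw 0.1 z [-0.002  1.    -0.002] F [ 0.3  0.3 -2.3] w 14.7 t 51.2
d tool units [0.103 0.609 0.061]
[[ 1.    -0.006 -0.002]
 [ 0.002 -0.002  1.   ]
 [-0.006 -1.    -0.002]]
```

drive_tool(
  targets=[
    {"dp":[0.1,0.1,0.06],"turn":[0.0003,0,-0.001]},
    {"dp":[0,0.3,0],"turn":[0,0,0]},
    {"dp":[0,0.1,0],"turn":[0,0,0]},
    {"dp":[0,0,0],"turn":[0,0,0]},
  ],
)

```text
time_s: 51.7
tool_pos: [661.9, 46.9, 223.7]
eef_rot: [0.707, -0.707, -0.001, -0.001]
wrist_force: [0.8, 0.3, -2.6]
width: 14.6
```

```bash
python3 - <<'E'
from h import *
go([661.3,47.2,208]);print(rot().as_matrix().round(3))
E
```

```text
pos [661.9  46.9 223.7] yaw 0.1 z [-0.001  1.     0.   ] F [ 0.8  0.3 -2.6] w 14.6 t 51.7
d tool units [-0.021  0.524  0.009]
[[ 1.     0.003 -0.001]
 [ 0.001  0.     1.   ]
 [ 0.003 -1.     0.   ]]
```

drive_tool(
  targets=[
    {"dp":[-0.02,0.2,0],"turn":[0,0,0.0004]},
    {"dp":[0,0.15,0],"turn":[0,0,0]},
  ],
)

```text
time_s: 51.95
tool_pos: [661.4, 46.9, 213.1]
eef_rot: [0.707, -0.707, -0.001, 0.0]
wrist_force: [-0.5, 0.1, -2.5]
width: 14.9
```

drive_tool(
  targets=[
    {"dp":[0,0.12,0],"turn":[0,0,0]},
  ],
)

```text
time_s: 52.08
tool_pos: [661.4, 47.0, 209.1]
eef_rot: [0.707, -0.707, -0.001, 0.0]
wrist_force: [0.1, 0.8, -2.9]
width: 14.8
```

drive_tool(
  targets=[
    {"dp":[0,0.12,0],"turn":[0,0,0]},
  ],
)

```text
time_s: 52.2
tool_pos: [661.4, 47.0, 205.8]
eef_rot: [0.707, -0.707, -0.001, 0.0]
wrist_force: [-5.1, -1.9, 10.0]
width: 14.3
```

drive_tool(
  targets=[
    {"dp":[0,0.12,0],"turn":[0,0,0]},
  ],
)

```text
time_s: 52.32
tool_pos: [661.4, 47.0, 202.8]
eef_rot: [-0.707, 0.707, 0.001, -0.0]
wrist_force: [-6.5, -2.0, 11.2]
width: 14.3
```

drive_tool(
  targets=[
    {"dp":[0,0.11,0],"turn":[0,0,0]},
  ],
)

```text
time_s: 52.45
tool_pos: [661.4, 47.1, 200.2]
eef_rot: [-0.707, 0.707, 0.001, -0.0]
wrist_force: [-7.0, -1.7, 12.5]
width: 14.9
```

drive_tool(
  targets=[
    {"dp":[0,0.06,0],"turn":[0,0.01,0]},
    {"dp":[0,0.04,0],"turn":[0,0.015,0]},
    {"dp":[0,0.03,0],"turn":[0,0.015,0]},
  ],
)

```text
time_s: 52.82
tool_pos: [661.9, 49.0, 199.4]
eef_rot: [0.702, -0.701, 0.088, -0.091]
wrist_force: [-8.5, -0.8, 13.1]
width: 14.6
```

```bash
python3 - <<'E'
from h import *
go([661.5,47,198.8]);print(rot().as_matrix().round(3),get_state()["ft_torque"].round(2))
E
```

```text
pos [661.9  49.  199.4] yaw -14.6 z [0.251 0.968 0.001] F [-8.5 -0.8 13.1] w 14.6 t 52.825
d tool units [ 0.002  0.02  -0.067]
[[ 0.968  0.004  0.251]
 [-0.251  0.     0.968]
 [ 0.004 -1.     0.001]] [-0.38  1.98  0.67]
```

drive_tool(
  targets=[
    {"dp":[0,0.05,-0.06],"turn":[0,0.018,0.0006]},
    {"dp":[0,0.04,-0.02],"turn":[0,0.018,0]},
    {"dp":[0,0.04,-0.02],"turn":[0,0.018,0]},
  ],
)

```text
time_s: 53.2
tool_pos: [662.5, 48.5, 199.5]
eef_rot: [0.677, -0.674, 0.208, -0.211]
wrist_force: [-4.2, -1.7, 12.8]
width: 14.7
```

```bash
python3 - <<'E'
from h import *
go([661.5,47,198.8]);print(rot().as_matrix().round(3),get_state()["ft_torque"].round(2))
E
```

```text
pos [662.5  48.5 199.5] yaw -34.5 z [0.566 0.825 0.006] F [-4.2 -1.7 12.8] w 14.7 t 53.2
d tool units [ 0.     0.023 -0.061]
[[ 0.825  0.006  0.566]
 [-0.566  0.003  0.825]
 [ 0.004 -1.     0.006]] [-0.25  1.18  0.55]
```

drive_tool(
  targets=[
    {"dp":[0,0.06,-0.06],"turn":[-0.001,0.018,0.0006]},
    {"dp":[0,0.05,-0.01],"turn":[0,0.018,0]},
  ],
)

```text
time_s: 53.45
tool_pos: [662.9, 48.1, 199.2]
eef_rot: [0.647, -0.646, 0.285, -0.288]
wrist_force: [-5.6, 0.1, 12.4]
width: 14.7
```

```bash
python3 - <<'E'
from h import *
go([661.5,47,198.8]);print(rot().as_matrix().round(3),get_state()["ft_torque"].round(2))
E
```

```text
pos [662.9  48.1 199.2] yaw -47.8 z [0.74  0.672 0.004] F [-5.6  0.1 12.4] w 14.7 t 53.45
d tool units [-0.005  0.015 -0.058]
[[ 0.672  0.004  0.74 ]
 [-0.74   0.001  0.672]
 [ 0.003 -1.     0.004]] [0.06 1.45 0.55]
```

drive_tool(
  targets=[
    {"dp":[0,0.05,-0.06],"turn":[-0.0006,0.018,0.0005]},
    {"dp":[0,0.05,-0.02],"turn":[-0.0003,0.018,0]},
    {"dp":[0,0.04,-0.02],"turn":[0,0.018,0]},
  ],
)

```text
time_s: 53.82
tool_pos: [663.0, 48.0, 199.5]
eef_rot: [0.589, -0.586, 0.392, -0.395]
wrist_force: [-6.5, -0.6, 11.8]
width: 14.8
```

```bash
python3 - <<'E'
from h import *
go([661.5,47,198.8]);print(rot().as_matrix().round(3),get_state()["ft_torque"].round(2))
E
```

```text
pos [663.   48.  199.5] yaw -67.7 z [0.925 0.379 0.005] F [-6.5 -0.6 11.8] w 14.8 t 53.825
d tool units [ 0.011  0.024 -0.057]
[[ 0.379  0.006  0.925]
 [-0.925  0.001  0.379]
 [ 0.001 -1.     0.005]] [-0.01  1.56  0.52]
```

drive_tool(
  targets=[
    {"dp":[0,0.06,-0.05],"turn":[-0.0008,0.016,0]},
    {"dp":[0,0.04,-0.02],"turn":[0,0.013,0]},
  ],
)

```text
time_s: 54.08
tool_pos: [662.6, 48.1, 199.5]
eef_rot: [0.549, -0.547, 0.445, -0.449]
wrist_force: [-5.0, -2.8, 12.8]
width: 14.7
```

```bash
python3 - <<'E'
from h import *
go([661.5,47,198.8]);print(rot().as_matrix().round(3),get_state()["ft_torque"].round(2))
E
```

```text
pos [662.6  48.1 199.5] yaw -78.4 z [0.98  0.2   0.006] F [-5.  -2.8 12.8] w 14.7 t 54.075
d tool units [ 0.027  0.022 -0.042]
[[ 0.2    0.006  0.98 ]
 [-0.98  -0.001  0.2  ]
 [ 0.002 -1.     0.006]] [-0.45  1.41  0.62]
```

drive_tool(
  targets=[
    {"dp":[0.02,0.05,-0.04],"turn":[-0.0008,0.008,0]},
  ],
)

```text
time_s: 54.2
tool_pos: [662.4, 47.8, 199.5]
eef_rot: [0.537, -0.536, 0.46, -0.462]
wrist_force: [0.8, 0.5, 13.0]
width: 14.3
```

```bash
python3 - <<'E'
from h import *
go([661.5,47,198.8]);print(get_state()["ft_torque"].round(2))
E
```

```text
pos [662.4  47.8 199.5] yaw -81.4 z [0.989 0.15  0.003] F [ 0.8  0.5 13. ] w 14.3 t 54.2
d tool units [ 0.021  0.024 -0.034]
[0.16 0.27 0.45]
```

drive_tool(
  targets=[
    {"dp":[0.02,0.04,-0.03],"turn":[0,0.005,0]},
    {"dp":[0,0.03,0],"turn":[0,0.003,0]},
  ],
)

```text
time_s: 54.45
tool_pos: [662.4, 46.6, 199.6]
eef_rot: [0.525, -0.523, 0.472, -0.477]
wrist_force: [-7.8, -2.7, 10.8]
width: 14.5
```

```bash
python3 - <<'E'
from h import *
go([661.5,47,198.8]);print(get_state()["ft_torque"].round(2))
E
```

```text
pos [662.4  46.6 199.6] yaw -84.3 z [0.995 0.099 0.006] F [-7.8 -2.7 10.8] w 14.5 t 54.45
d tool units [-0.015  0.028 -0.027]
[-0.77  1.83  1.34]
```

Torque about z rose at the stop. I let the cover spring up.

drive_tool(
  targets=[
    {"dp":[0,-0.06,0],"turn":[-0.0008,-0.007,0]},
    {"dp":[0,-0.1,0],"turn":[0,0,0]},
    {"dp":[0,-0.08,0],"turn":[0,0,0]},
    {"dp":[0,0,0],"turn":[0,0,0]},
  ],
)

```text
time_s: 54.95
tool_pos: [662.8, 46.8, 209.2]
eef_rot: [-0.535, 0.535, -0.461, 0.464]
wrist_force: [0.2, 0.6, -2.7]
width: 14.7
```

```bash
python3 - <<'E'
from h import *
go([661.5,47,207.5]);print(get_state()["ft_torque"].round(2))
E
```

```text
pos [662.8  46.8 209.2] yaw -81.7 z [0.99  0.144 0.003] F [ 0.2  0.6 -2.7] w 14.7 t 54.95
d tool units [-0.013  0.058 -0.043]
[ 0.03 -0.03 -0.03]
```

drive_tool(
  targets=[
    {"dp":[0,-0.05,0],"turn":[0,0,0]},
  ],
)

```text
time_s: 55.08
tool_pos: [662.8, 46.8, 209.7]
eef_rot: [-0.535, 0.535, -0.461, 0.464]
wrist_force: [10.0, 0.8, -26.4]
width: 14.7
```

The roof holds the ears (26 N pull), so it is locked. I lower a little, release and retreat.

drive_tool(
  targets=[
    {"dp":[0,0.05,0],"turn":[0,0,0]},
    {"dp":[0,0.02,0],"turn":[0,0,0]},
  ],
)

```text
time_s: 55.32
tool_pos: [662.9, 46.8, 208.0]
eef_rot: [-0.535, 0.535, -0.461, 0.464]
wrist_force: [-4.5, -1.1, 8.9]
width: 14.4
```

drive_tool(
  claw=0.7,
  targets=[
    {"dp":[0,0,0],"turn":[0,0,0]},
    {"dp":[0,0,0],"turn":[0,0,0]},
    {"dp":[0,0,0],"turn":[0,0,0]},
    {"dp":[0,0,0],"turn":[0,0,0]},
    {"dp":[0,-0.5,0],"turn":[0,0,0]},
    {"dp":[0,-1,0],"turn":[0,0,0]},
    {"dp":[0,-1,0],"turn":[0,0,0]},
    {"dp":[0,-1,0],"turn":[0,0,0]},
  ],
)

```text
time_s: 56.32
tool_pos: [662.1, 47.4, 317.1]
eef_rot: [-0.534, 0.536, -0.461, 0.464]
wrist_force: [-0.2, -0.1, -0.6]
width: 59.9
```

drive_tool(
  targets=[
    {"dp":[0,-1,-0.5],"turn":[0,0,0]},
    {"dp":[0,-1,-1],"turn":[0,0,0]},
    {"dp":[0,-0.8,-0.8],"turn":[0,0,0]},
    {"dp":[0,0,0],"turn":[0,0,0]},
  ],
)

```text
time_s: 56.82
tool_pos: [592.1, 38.1, 410.8]
eef_rot: [0.536, -0.534, 0.459, -0.465]
wrist_force: [0.5, 0.0, -0.3]
width: 59.8
```

```bash
python3 - <<'E'
from h import *
w=cap("wrist");t=cap("top");s=cap("scene");go([600,40,390]);g=cv2.cvtColor(w["bgr"],6)
u,v=proj(w,[[660.5,47,155]])[0].astype(int);m=np.zeros_like(g);m[v-50:v+50,u-32:u+32]=1
c=max(cv2.findContours(((g<80)&(m>0)).astype(np.uint8),0,1)[0],key=cv2.contourArea)
r=cv2.minAreaRect(c);P=np.array([ray(w,*p,155)[:2] for p in cv2.boxPoints(r)]);e=P-np.roll(P,-1,0);n=np.hypot(*e.T);l=e[np.argmax(n)]
print("grip",P.mean(0).round(1),n.round(1),np.degrees(np.arctan2(l[1],l[0])))
x=np.vstack([np.hstack([cv2.resize(w["bgr"],None,fx=.6,fy=.6),cv2.resize(s["bgr"][120:270,240:480],None,fx=1.6,fy=1.6)]),cv2.resize(t["bgr"],(768,480))[40:370]]);cv2.imwrite("pics/m6.png",x);brass(t,16)
E
```

```text
pos [592.9  38.2 407.2] yaw -81.6 z [0.989 0.145 0.004] F [ 1.4  0.1 -0.3] w 59.7 t 56.975
d tool units [-0.028  0.576  0.242]
grip [660.9  46.9] [13.  63.6 13.8 63.6] 8.847661572324126
px 142.0 185.0 pos [605.7 463.8] axis 91.2 len 48.0 mid [605.8 460.8]
px 502.0 102.0 pos [ 828.6 -514.2] axis 61.5 len 297.0 mid [ 811.  -546.6]
```

View pics/m6.png

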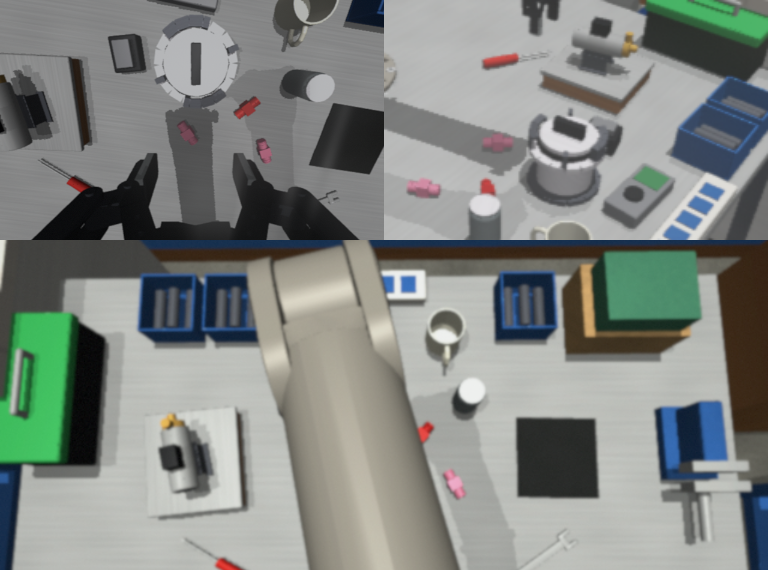

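The cover is locked: its grip is at (661,47) and 8.8°, against the pot's 10°, seated level under the lugs. The pump is upright mid-scale, no brass is left on the bench, and the bystanders look unmoved. The arm is clear, so I hand in.

```bash
python3 -c "
from h import *
print(sign_off())"
```

```text
the job is handed in; nothing more can be done
None
```

The job is done and handed in at about 57 s of the 210 s allowed. No verdict was reported.

- **Pump:** It went from the cover to within about 2 mm of my estimate of the scale plate's centre. The last pictures show it upright there.
- **Cover off:** I pressed it down about 8.5 mm (depth stayed above 6.5 mm), turned it about 80° anticlockwise while pressed, and laid it grip-up on the mat.
- **Nipples:** Only two brass ones were present. Both are lying flat on the pot floor, confirmed by the wrist camera before closing. I left the pink and red look-alikes alone.
- **Cover on:** I pressed it and turned it clockwise until the twisting torque rose at the stop, then let it spring up. A pull of about 26 N did not lift it. The last measurement puts the grip at 8.8° and the pot at about 10°.

- **Hard contact:** While setting the pump down, one step pressed it onto the scale with about 68 N vertically before I eased off. That is under the 120 N wrist limit, and it was the pump in the fingers touching, not the gripper's body.
- **Light touch:** There was also a touch of about 11 N while lowering the second nipple into the pot.

No check failed, and the other things on the bench look unmoved by eye.

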